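Dock the collection pots on the heating deck and lock them with linchpins

ROBOT

A 7-joint arm with a two-finger parallel gripper is mounted at the origin on the work surface. World frame = base frame: x ahead of the robot, y to its left, z up, the work surface at z = 0. Lengths are in mm, angles in rad, forces in N, time in s.
With the tool pointing down it reaches from about 400 to 850 mm from the base axis. Payload 4.4 kg.
Tool frame: the origin (TCP) lies between the finger pads; the fingertips stand 11 mm ahead of it and the grasp point (between the pads) lies 8 mm behind it (ctrl.tips_ahead is the distance from the TCP to the fingertips, in mm); z points along the fingers, y is the line along which they close (so a half turn about z gives the same grasp; the last joint's range is limited). The gripper opens to 94 mm and grips with 3 to 60 N. Pads are 16 mm wide; open, the fingers measure 119 mm over their backs; the gripper's body (75 mm by 177 mm) begins 78 mm behind the grasp point.
Start: joints at [1.169, 0.628, 0.038, 1.517, -0.027, 0.996, -0.02], TCP at [214.219, -613.7, 216.478] pointing down, gripper open.
Joint ranges: [-3.06, 3.06], [-0.37, 2.12], [-1.25, 1.32], [0.18, 2.47], [-1.1, 4.24], [0.23, 1.98], [-2.94, 2.94]. Speed limits (rad/s): [2.57, 2.57, 3.14, 3.14, 3.14, 3.14, 3.14].

INTERFACE

Orientations are given as a 3x3 rotation matrix whose columns are the frame's x, y, z axes.
In Python, from bench import ctrl gives the robot as it stands.
- The arm moves only by the tool send_rows, never from a script. Its argument "increments" is a list of rows, each a list of 2 entries, a list of its own where there are three numbers: the shift along the tool's x, y, z each as a share of 0.1 m, from -1 to 1, then the turn about the tool's z as a share of 360 degrees, from -1 to 1. In form: [[[dx, dy, dz], spin], ...]. A call has 1 to 10 rows; each row is the pose to reach, as a shift and turn from the pose commanded when the call began, along the tool's axes at that moment, turning the shorter way round; what a row does not reach only later rows make up. A row lasts 1/10 s, in which the tool goes at most 50 mm and 8.59 degrees, less where a joint would pass 70% of its speed; a pose out of reach is approached as far as the arm can. A call with a number of a shift or a turn outside -1 to 1 is refused whole. A call with a gripper value outside its range is refused whole. "grip" is the opening, from -1 (shut) to 1 (fully open), set as the call begins (left out, the last holds). The fingers move at their own pace and stop on an object; the grip force is fixed at half the most. Time passes only in rows, so rows that repeat a pose let the fingers close. It gives the time, the measured TCP pose, the force, the opening and the grip force at its end, in the units of the state.
- ctrl.observe(): the state, without advancing time (a new reading comes with each control period).
- ctrl.camera(name): name is "scene" or "top" or "wrist"; returns (picture, depth): 384x512x3 uint8, blue, green, red; 384x512 float32, mm along the optical axis (not along the pixel's ray), 0 where there is no reading.
- ctrl.calibration(name): a dict with "mtx" (3x3 intrinsics, pixels), "distortion" ([k1, k2, p1, p2, k3] as OpenCV has them; the pictures are not rectified), "camera_from_world" (4x4, takes a point from world to camera coordinates). Camera axes: x right, y down, z forward; pixel columns grow to the right and rows downward; lengths in mm; the calibration is good to about 2 mm. A picture is of the moment at which its call begins: read the wrist's pose just before it. calibration takes no time and is no camera call; for the wrist camera it gives the pose at the moment of the call.
- ctrl.job_done(): hands the job in; it is judged then, once.
The state is a dict: "clock": time; "joint_positions": joint angles; "qvel": joint speeds; "effort": joint torques, N m; "tool_pos": TCP position; "ee_rot": TCP orientation; "ft_force": force on the tool from outside, world axes, zero at the start; "wrist_torque": the same for the moment, N m; "opening": finger opening in mm; "finger_force": force on a finger pad.
Only numpy, scipy, OpenCV 4.12 (cv2) and the standard library are available. Lean on these libraries where they do the work, as an engineer would, in place of code of your own. Each camera call takes 0.05 s, during which the arm holds its last target. There are 200 camera calls.

TASK

Slide every pot from its waiting ring back onto a heated plate until it is fully home against the stop rail, without lifting it off the deck; then drop a linchpin from the holder fully into the hole of its tongue behind the rail and swing the pin's ring over the tongue's end until it snaps shut under the pin. Only when every pot is locked, turn the heater switch clockwise to full on. Leave any spare pin in its holder and do not disturb the bowl, the wrench or the jar.

Things in the scene. Friction and masses are not known exactly. Their poses are not given: they have to be found in the camera images.
- deck: Fixed steel heating deck, 234 x 560 mm, top 35 mm above its origin on the bench. x away from the robot, y left. Three bays (deck y = -155, 0, 155 mm), each with an engraved waiting ring (106 mm wide, x = -58 mm), behind it a dark heated disc (98 mm wide, x = 45 mm). The stop rail stands along its rear edge; behind the rail is open bench. Control panel at the right end.
- hot1 (a point): Centre of the heated disc of the right bay, on the deck top. A pot fully home has its origin within a few mm of it and its x along deck x. Behind it the stop rail: an upright steel plate along deck y, at deck x = 106 to 114 mm, top 44 mm above the deck top, with one notch per bay, open at the top, 32 mm wide, floor 16 mm above the deck top.
- hot2 (a point): Centre of the heated disc of the middle bay, on the deck top. A pot fully home has its origin within a few mm of it and its x along deck x. Behind it the stop rail: an upright steel plate along deck y, at deck x = 106 to 114 mm, top 44 mm above the deck top, with one notch per bay, open at the top, 32 mm wide, floor 16 mm above the deck top.
- hot3 (a point): Centre of the heated disc of the left bay, on the deck top. A pot fully home has its origin within a few mm of it and its x along deck x. Behind it the stop rail: an upright steel plate along deck y, at deck x = 106 to 114 mm, top 44 mm above the deck top, with one notch per bay, open at the top, 32 mm wide, floor 16 mm above the deck top.
- pot1: Loose steel pot (may be absent), 108 mm across, 58 mm high to its clamped lid, 0.5 to 0.95 kg. Origin: centre of its underside, z up. Lifting bar over the axis: 14 x 14 mm, 78 mm long along pot y, its middle 88 mm above the underside, 23 mm free under it. Tongue to pot +x; the 84 mm wide docking plate at its root, front 60 mm from the axis, butts on the stop rail.
- pot1_hole (a point): Centre of the upper mouth of the vertical 12.5 mm hole through the tongue of pot1, 76 mm from the pot's axis, 40 mm above its underside; axes as the pot's. The tongue is a flat bar 28 mm wide, 16 mm thick, that ends 21 mm beyond the hole. With the pot home it passes through the notch and the hole lies 7 mm behind the rail (centre to plate).
- pot2: Loose steel pot (may be absent), 104 mm across, 62 mm high to its clamped lid, 0.5 to 0.95 kg. Origin: centre of its underside, z up. Lifting bar over the axis: 14 x 14 mm, 78 mm long along pot y, its middle 92 mm above the underside, 23 mm free under it. Tongue to pot +x; the 84 mm wide docking plate at its root, front 60 mm from the axis, butts on the stop rail.
- pot2_hole (a point): Centre of the upper mouth of the vertical 12.5 mm hole through the tongue of pot2, 76 mm from the pot's axis, 40 mm above its underside; axes as the pot's. The tongue is a flat bar 28 mm wide, 16 mm thick, that ends 21 mm beyond the hole. With the pot home it passes through the notch and the hole lies 7 mm behind the rail (centre to plate).
- pot3: Loose steel pot (may be absent), 112 mm across, 54 mm high to its clamped lid, 0.5 to 0.95 kg. Origin: centre of its underside, z up. Lifting bar over the axis: 14 x 14 mm, 78 mm long along pot y, its middle 84 mm above the underside, 23 mm free under it. Tongue to pot +x; the 84 mm wide docking plate at its root, front 60 mm from the axis, butts on the stop rail.
- pot3_hole (a point): Centre of the upper mouth of the vertical 12.5 mm hole through the tongue of pot3, 76 mm from the pot's axis, 40 mm above its underside; axes as the pot's. The tongue is a flat bar 28 mm wide, 16 mm thick, that ends 21 mm beyond the hole. With the pot home it passes through the notch and the hole lies 7 mm behind the rail (centre to plate).
- pin1: Loose steel linchpin, 0.14 kg, standing in the holder; all are alike. Origin: centre of the underside of its collar, which rests on the tongue when fully in; z up. Below: round shank 10 mm thick, 48 mm long, tapered over the last 11 mm. Above: collar 22 mm across, 5 mm thick, then a head 18 x 18 mm square to the pin's x and y, top 36 mm above the origin. The ring's hinge is 9 mm above the origin.
- ring1 (a joint): Ring of pin1: 5 mm wire loop 59 mm wide, hinged along pin y, bow 60 mm from the hinge. 0: open, out to pin +x and 13 deg above level; it turns downward to 1.8: locked, straight down, bow just past the shank's tip. Over-centre spring: before 0.9 it flips open, past 0.9 it snaps shut; about 1 N at the bow. To pass over the tongue's end, pin x must point along pot x.
- pin2: Loose steel linchpin, 0.14 kg, standing in the holder; all are alike. Origin: centre of the underside of its collar, which rests on the tongue when fully in; z up. Below: round shank 10 mm thick, 48 mm long, tapered over the last 11 mm. Above: collar 22 mm across, 5 mm thick, then a head 18 x 18 mm square to the pin's x and y, top 36 mm above the origin. The ring's hinge is 9 mm above the origin.
- ring2 (a joint): Ring of pin2: 5 mm wire loop 59 mm wide, hinged along pin y, bow 60 mm from the hinge. 0: open, out to pin +x and 13 deg above level; it turns downward to 1.8: locked, straight down, bow just past the shank's tip. Over-centre spring: before 0.9 it flips open, past 0.9 it snaps shut; about 1 N at the bow. To pass over the tongue's end, pin x must point along pot x.
- pin3: Loose steel linchpin, 0.14 kg, standing in the holder; all are alike. Origin: centre of the underside of its collar, which rests on the tongue when fully in; z up. Below: round shank 10 mm thick, 48 mm long, tapered over the last 11 mm. Above: collar 22 mm across, 5 mm thick, then a head 18 x 18 mm square to the pin's x and y, top 36 mm above the origin. The ring's hinge is 9 mm above the origin.
- ring3 (a joint): Ring of pin3: 5 mm wire loop 59 mm wide, hinged along pin y, bow 60 mm from the hinge. 0: open, out to pin +x and 13 deg above level; it turns downward to 1.8: locked, straight down, bow just past the shank's tip. Over-centre spring: before 0.9 it flips open, past 0.9 it snaps shut; about 1 N at the bow. To pass over the tongue's end, pin x must point along pot x.
- holder: Fixed pin holder left of the deck: aluminium channel 230 x 56 mm, 70 mm high, three 12.5 mm holes in its top at x = -80, 0 and 80 mm, y = 0 of its frame. Origin on the bench under its middle. A parked pin has its origin 70 mm above that level.
- heat (a joint): Rotary heater switch on the control panel: black bar grip 42 x 14 mm, 32 mm high. 0 off; grows as it is turned clockwise seen from above, to 1.57 (stop), full on. Stays where it is left.
- heat_grip (a point): On the axis of the heater switch, at the height to grip, 7 mm below the top of the bar. At 0 the bar lies along deck x.
- bowl: Bystander: loose steel bowl, 110 mm across, 50 mm high. Leave alone.
- wrench: Bystander: loose wrench, 180 mm long, lying on the bench. Leave alone.
- jar: Bystander: loose amber glass jar, 72 mm across, 110 mm high. Leave alone.

How it is judged (in metres and radians):
On the way, in this order (a step that is already met when the one before it is completed fails the run):
1. every pot is home on a heated plate with a linchpin through its tongue and the ring shut ((horizontal distance between pot1 and hot1 below 0.014 m or horizontal distance between pot1 and hot2 below 0.014 m or horizontal distance between pot1 and hot3 below 0.014 m) and angle between the x axis of each of pot1, pot2, pot3 and the x axis of deck, either way round below 0.18 rad and angle between each of pot1, pot2, pot3's own z axis and vertical below 0.06 rad and ((horizontal distance between pin1 and pot1_hole below 0.006 m and z of pin1 in the frame of pot1_hole between -0.004 and 0.006 m and angle between pin1's own z axis and vertical below 0.15 rad and value of joint ring1 above 1.6 rad) or (horizontal distance between pin2 and pot1_hole below 0.006 m and z of pin2 in the frame of pot1_hole between -0.004 and 0.006 m and angle between pin2's own z axis and vertical below 0.15 rad and value of joint ring2 above 1.6 rad) or (horizontal distance between pin3 and pot1_hole below 0.006 m and z of pin3 in the frame of pot1_hole between -0.004 and 0.006 m and angle between pin3's own z axis and vertical below 0.15 rad and value of joint ring3 above 1.6 rad)) and (horizontal distance between pot2 and hot1 below 0.014 m or horizontal distance between pot2 and hot2 below 0.014 m or horizontal distance between pot2 and hot3 below 0.014 m) and ((horizontal distance between pin1 and pot2_hole below 0.006 m and z of pin1 in the frame of pot2_hole between -0.004 and 0.006 m and angle between pin1's own z axis and vertical below 0.15 rad and value of joint ring1 above 1.6 rad) or (horizontal distance between pin2 and pot2_hole below 0.006 m and z of pin2 in the frame of pot2_hole between -0.004 and 0.006 m and angle between pin2's own z axis and vertical below 0.15 rad and value of joint ring2 above 1.6 rad) or (horizontal distance between pin3 and pot2_hole below 0.006 m and z of pin3 in the frame of pot2_hole between -0.004 and 0.006 m and angle between pin3's own z axis and vertical below 0.15 rad and value of joint ring3 above 1.6 rad)) and (horizontal distance between pot3 and hot1 below 0.014 m or horizontal distance between pot3 and hot2 below 0.014 m or horizontal distance between pot3 and hot3 below 0.014 m) and ((horizontal distance between pin1 and pot3_hole below 0.006 m and z of pin1 in the frame of pot3_hole between -0.004 and 0.006 m and angle between pin1's own z axis and vertical below 0.15 rad and value of joint ring1 above 1.6 rad) or (horizontal distance between pin2 and pot3_hole below 0.006 m and z of pin2 in the frame of pot3_hole between -0.004 and 0.006 m and angle between pin2's own z axis and vertical below 0.15 rad and value of joint ring2 above 1.6 rad) or (horizontal distance between pin3 and pot3_hole below 0.006 m and z of pin3 in the frame of pot3_hole between -0.004 and 0.006 m and angle between pin3's own z axis and vertical below 0.15 rad and value of joint ring3 above 1.6 rad))), for 0.2 s.
2. the heater switch is turned full on (value of joint heat above 1.4 rad), for 0.2 s.
At the end, for the whole second after the job is handed in: Every pot within 14 mm of a heated plate's centre and square within 0.18 rad; in each tongue a pin with its collar within 6 mm of the tongue and of the hole's axis, upright, ring past 1.6 rad; spare pin in the holder within 8 mm; switch beyond 1.4 rad; all at rest (all of step 1 and ((x of pin1 in the frame of holder between -0.1 and 0.1 m and y of pin1 in the frame of holder between -0.008 and 0.008 m and z of pin1 in the frame of holder between 0.064 and 0.076 m and angle between pin1's own z axis and vertical below 0.2 rad) or (horizontal distance between pin1 and pot1_hole below 0.006 m and z of pin1 in the frame of pot1_hole between -0.004 and 0.006 m and angle between pin1's own z axis and vertical below 0.15 rad) or (horizontal distance between pin1 and pot2_hole below 0.006 m and z of pin1 in the frame of pot2_hole between -0.004 and 0.006 m and angle between pin1's own z axis and vertical below 0.15 rad) or (horizontal distance between pin1 and pot3_hole below 0.006 m and z of pin1 in the frame of pot3_hole between -0.004 and 0.006 m and angle between pin1's own z axis and vertical below 0.15 rad)) and ((x of pin2 in the frame of holder between -0.1 and 0.1 m and y of pin2 in the frame of holder between -0.008 and 0.008 m and z of pin2 in the frame of holder between 0.064 and 0.076 m and angle between pin2's own z axis and vertical below 0.2 rad) or (horizontal distance between pin2 and pot1_hole below 0.006 m and z of pin2 in the frame of pot1_hole between -0.004 and 0.006 m and angle between pin2's own z axis and vertical below 0.15 rad) or (horizontal distance between pin2 and pot2_hole below 0.006 m and z of pin2 in the frame of pot2_hole between -0.004 and 0.006 m and angle between pin2's own z axis and vertical below 0.15 rad) or (horizontal distance between pin2 and pot3_hole below 0.006 m and z of pin2 in the frame of pot3_hole between -0.004 and 0.006 m and angle between pin2's own z axis and vertical below 0.15 rad)) and ((x of pin3 in the frame of holder between -0.1 and 0.1 m and y of pin3 in the frame of holder between -0.008 and 0.008 m and z of pin3 in the frame of holder between 0.064 and 0.076 m and angle between pin3's own z axis and vertical below 0.2 rad) or (horizontal distance between pin3 and pot1_hole below 0.006 m and z of pin3 in the frame of pot1_hole between -0.004 and 0.006 m and angle between pin3's own z axis and vertical below 0.15 rad) or (horizontal distance between pin3 and pot2_hole below 0.006 m and z of pin3 in the frame of pot2_hole between -0.004 and 0.006 m and angle between pin3's own z axis and vertical below 0.15 rad) or (horizontal distance between pin3 and pot3_hole below 0.006 m and z of pin3 in the frame of pot3_hole between -0.004 and 0.006 m and angle between pin3's own z axis and vertical below 0.15 rad)) and linear speed of each of pot1, pot2, pot3, pin1, pin2, pin3 below 0.02 m/s and value of joint heat above 1.4 rad); the robot touches nothing.
It fails at once if a pot is lifted more than 12 mm off the deck (z of any of pot1, pot2, pot3 in the frame of deck above 0.047 m).
It fails at once if the bowl, the wrench or the jar is moved more than 30 mm (distance of any of bowl, wrench, jar from where it was at the start of the episode above 0.03 m).
Of pot1, pot2, pot3 only 2 to 3 are there at a start; the rules pass over those that are not, and their reading is None.
At some moment in a run one of pot1, pot2, pot3 may be knocked a few centimetres aside while the robot is not near it.
It also fails if it takes over 210 s, if anything falls off the work surface, if the arm or the gripper's body presses on something with over 40 N, if the wrist force passes 120 N, or if a joint passes its speed limit or range.

## Working session

There is one attempt and no reset: what is moved stays moved. The work goes in short steps, Python scripts to look and compute and a tool call to move; the robot and the scene stay as the last step left them, time stands still between calls to the robot, and variables do not carry over. Pictures are saved under pics/ and viewed, at most 14 in all, crops included, and the job is handed in when it is done.

Besides the shell and the picture viewer there is one more tool, called after "Emit:" as a command line: name --argument value ..., lists and objects as JSON in quotes. send_rows: Moves the arm, as the interface text tells. Its arguments: {"type":"object","properties":{"increments":{"type":"array"},"grip":{"type":"number"}},"required":["increments"]}

```bash
mkdir -p pics; ls
cat > h.py <<'E'
import numpy as np, cv2
from bench import ctrl
def cap(n):
    c=ctrl.calibration(n); im,d=ctrl.camera(n); return im,d,c
def ray(c,uv):
    K=np.array(c["mtx"],float);D=np.array(c["distortion"],float);T=np.array(c["camera_from_world"],float)
    p=cv2.undistortPoints(np.array(uv,float).reshape(-1,1,2),K,D).reshape(-1,2)
    r=np.c_[p,np.ones(len(p))]@T[:3,:3]; o=-T[:3,:3].T@T[:3,3]; return o,r
def onz(c,uv,z):
    o,r=ray(c,uv); return o+r*((z-o[2])/r[:,2])[:,None]
def proj(c,P):
    K=np.array(c["mtx"],float);D=np.array(c["distortion"],float);T=np.array(c["camera_from_world"],float)
    return cv2.projectPoints(np.array(P,float).reshape(-1,1,3),cv2.Rodrigues(T[:3,:3])[0],T[:3,3],K,D)[0].reshape(-1,2)
def cloud(d,c):
    v,u=np.mgrid[0:384,0:512]; K=np.array(c["mtx"],float);D=np.array(c["distortion"],float);T=np.array(c["camera_from_world"],float)
    p=cv2.undistortPoints(np.stack([u,v],-1).reshape(-1,1,2).astype(float),K,D).reshape(-1,2)
    q=np.c_[p,np.ones(len(p))]*d.reshape(-1,1); w=(q-T[:3,3])@T[:3,:3]; w[d.ravel()==0]=np.nan; return w.reshape(384,512,3)
E
python3 - <<'E'
from h import *
np.set_printoptions(precision=3,suppress=True)
s=ctrl.observe(); print(s)
for n in ["scene","top","wrist"]:
    im,d,c=cap(n); np.savez(f"pics/{n}0.npz",im=im,d=d); cv2.imwrite(f"pics/{n}0.png",im)
    T=np.array(c["camera_from_world"]); print(n,-T[:3,:3].T@T[:3,3],T[:3,:3],c["mtx"][0][0],(d>0).mean())
E
```

```text
pics
{'clock': 0.0, 'joint_positions': array([ 1.169,  0.629,  0.038,  1.518, -0.027,  0.996, -0.02 ]), 'qvel': array([-0.001,  0.002,  0.003, -0.   ,  0.001,  0.001, -0.   ]), 'effort': array([  0.   , -54.974,   1.143, -18.663,  -0.052,   0.024,   0.   ]), 'tool_pos': array([ 214.01 , -613.065,  215.578]), 'ee_rot': array([[ 0.944,  0.33 , -0.001],
       [ 0.33 , -0.944,  0.002],
       [-0.   , -0.002, -1.   ]]), 'ft_force': array([-0.522,  0.746,  1.191]), 'wrist_torque': array([ 0.008, -0.025,  0.007]), 'finger_force': 0.0, 'opening': 93.75771331715596}
scene [1074.962 -658.477  760.012] [[ 0.783  0.622 -0.013]
 [ 0.373 -0.487 -0.79 ]
 [-0.498  0.613 -0.613]] 353.3084588335024 0.9961039225260416
top [ 221.49    10.977 1447.139] [[ 0.078 -0.997  0.004]
 [-0.976 -0.077 -0.205]
 [ 0.204  0.012 -0.979]] 494.09159821758436 0.9960225423177084
wrist [ 285.594 -588.792  382.845] [[ 0.329 -0.944 -0.002]
 [-0.91  -0.318  0.265]
 [-0.251 -0.085 -0.964]] 276.3978967779299 0.9958852132161459
```

View pics/top0.png

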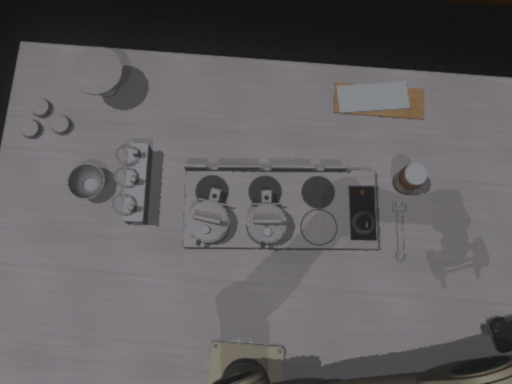

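View pics/scene0.png

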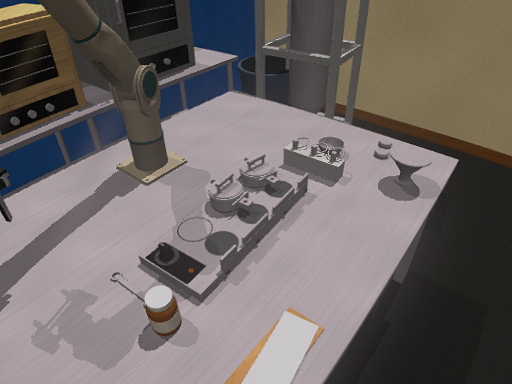

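The top view shows two pots, with axes near (208,222) and (267,222), in the left and middle bays. The right bay is empty, with its ring at (319,227). Three pins stand in the holder near (133,178) with their rings to the left, the bowl is at (87,181), the switch at (363,221), and the jar and wrench are on the right. The scene view agrees with this.

Run:
```python
from h import *
np.set_printoptions(precision=1,suppress=True)
z=np.load("pics/top0.npz"); im,d=z["im"],z["d"]; c=ctrl.calibration("top"); W=cloud(d,c)
def pts(u0,u1,v0,v1,z0,z1):
    w=W[v0:v1,u0:u1].reshape(-1,3); return w[(w[:,2]>z0)&(w[:,2]<z1)]
def rect(p): 
    r=cv2.minAreaRect(p[:,:2].astype(np.float32)); return np.array(r[0]),np.array(r[1]),r[2]
print("bench z",np.nanmedian(W[270:330,50:150,2]),"deck z",np.nanmedian(W[240:246,190:340,2]))
D=pts(175,385,160,260,27,44); print("deck",rect(D),len(D))
R=pts(175,385,155,185,70,90); print("rail",rect(R),np.median(R,0)); l=cv2.fitLine(R[:,:2].astype(np.float32),cv2.DIST_HUBER,0,.01,.01).ravel(); print(l,np.degrees(np.arctan2(-l[0],l[1])))
H=pts(110,160,135,235,60,80); print("holder",rect(H),np.median(H[:,2]))
P=pts(110,160,135,235,95,120); print("pin heads"); 
m=((W[...,2]>97)&(W[...,2]<118)).astype(np.uint8); m[:, :110]=0;m[:,160:]=0
n,L,st,ce=cv2.connectedComponentsWithStats(m)
for i in range(1,n):
    if st[i,4]>5: print(st[i],ce[i],W[L==i].mean(0))
for u0,u1 in((185,237),(240,297)):
    h=pts(u0,u1,195,250,110,145); print("bar",rect(h),len(h),np.median(h,0))
    l=pts(u0,u1,195,250,84,102); print("lid",rect(l),len(l),np.median(l[:,2]))
t=pts(180,300,180,207,65,84); print('tongue',len(t))
g=pts(350,380,180,245,40,90); print("panel",len(g),np.percentile(g[:,2],[5,50,95]) if len(g) else 0)
# dark discs, on z=35
gray=im.max(2); 
for (u,v) in((211,186),(265,190),(318,192),(319,227)):
    print(gray[v-2:v+3,u-2:u+3].mean(), onz(c,[(u,v)],35))
big=cv2.resize(im[135:275,100:400],None,fx=2.66,fy=2.66,interpolation=cv2.INTER_CUBIC); cv2.imwrite("pics/topcrop.png",cv2.convertScaleAbs(big,alpha=1.5))
```

```text
bench z 0.5813789123742695 deck z 36.54279868047797
deck (array([489.5, -66.7]), array([232.3, 561.4]), 4.529023170471191) 11560
rail (array([601.2, -12.3]), array([ 11.7, 468.3]), 4.1425676345825195) [600.4 -30.8  78.7]
[  0.1  -1.  600.2 -12.3] -176.08144
holder (array([529.6, 354.1]), array([231.1,  59.2]), 2.6370456218719482) 70.69429961597524
pin heads
[110  50  12  39 293] [114.6  69.1] [847.4 443.9 114.6]
[132 148   7   7  43] [134.9 151. ] [607.9 356.7 105.4]
[129 175   8   8  43] [132.8 178.4] [528.3 352.5 105.2]
[127 203   8   8  46] [130.5 206.5] [448.4 348.6 105.8]
bar (array([429.2, 135.9]), array([77.4, 14.3]), 81.46746826171875) 151 [428.6 135.7 125.5]
lid (array([424.2, 135.5]), array([117.3, 128.7]), 85.48666381835938) 1213 89.6776176947725
bar (array([424.4, -29.8]), array([35.6, 75.5]), 4.754801273345947) 174 [434.5 -28.9 133.2]
lid (array([431.3, -29.7]), array([122. , 108.5]), 4.732273578643799) 1004 96.89001909957932
tongue 322
panel 532 [40.3 43.8 81.1]
67.36 [[539.7 139.1  35. ]]
94.24 [[540.3 -19.7  35. ]]
59.4 [[ 546.6 -174.8   35. ]]
107.2 [[ 443.6 -182.8   35. ]]
```

View pics/topcrop.png

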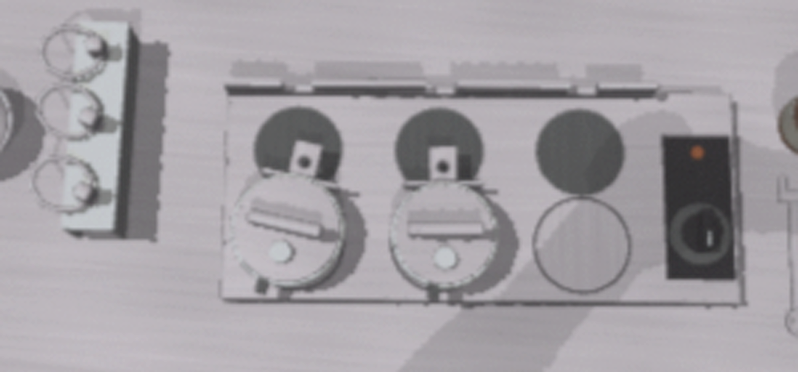

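The crop shows both pots turned slightly, tongues to the rear, and the notches at about (300,90), (443,90) and (587,90) in crop pixels. I'll bring the wrist camera over the deck for a finer measurement.

Emit:
send_rows --increments '[[[0.41,-0.27,-0.15],0],[[0.82,-0.55,-0.29],0],[[0.82,-0.55,-0.29],0]]' --grip 1

```text
clock: 0.45
tool_pos: [280.0, -529.8, 246.9]
ee_rot: [[0.941, 0.338, 0.005], [0.338, -0.941, 0.002], [0.005, -0.0, -1.0]]
ft_force: [0.8, -0.5, -0.4]
opening: 93.7
finger_force: 0.0
```

Emit:
send_rows --increments '[[[0.41,-0.27,-0.15],0],[[0.82,-0.55,-0.29],0],[[0.82,-0.55,-0.29],0]]'

```text
clock: 0.75
tool_pos: [338.8, -450.7, 276.0]
ee_rot: [[0.941, 0.339, 0.005], [0.339, -0.941, 0.002], [0.005, 0.0, -1.0]]
ft_force: [-0.0, -0.0, 0.7]
opening: 94.1
finger_force: 0.0
```

Emit:
send_rows --increments '[[[0.41,-0.27,-0.15],0],[[0.82,-0.55,-0.29],0],[[0.82,-0.55,-0.29],0]]'

```text
clock: 1.05
tool_pos: [397.6, -371.6, 304.9]
ee_rot: [[0.941, 0.339, 0.005], [0.339, -0.941, 0.002], [0.005, 0.0, -1.0]]
ft_force: [-0.7, -0.9, 0.2]
opening: 94.0
finger_force: 0.0
```

Emit:
send_rows --increments '[[[0.41,-0.27,-0.15],0],[[0.82,-0.55,-0.29],0],[[0.82,-0.55,-0.29],0]]'

```text
clock: 1.35
tool_pos: [456.4, -292.4, 333.8]
ee_rot: [[0.941, 0.339, 0.005], [0.339, -0.941, 0.002], [0.006, -0.0, -1.0]]
ft_force: [-0.1, 0.1, -0.1]
opening: 94.2
finger_force: 0.0
```

Emit:
send_rows --increments '[[[0.22,-0.4,0.04],0],[[0.44,-0.8,0.075],0],[[0.44,-0.8,0.075],0]]'

```text
clock: 1.65
tool_pos: [467.5, -201.7, 324.3]
ee_rot: [[0.941, 0.338, -0.001], [0.338, -0.941, 0.004], [0.001, -0.004, -1.0]]
ft_force: [0.5, -0.3, -0.5]
opening: 93.7
finger_force: 0.0
```

Emit:
send_rows --increments '[[[0.22,-0.4,0.04],0],[[0.44,-0.8,0.075],0],[[0.44,-0.8,0.075],0]]'

```text
clock: 1.95
tool_pos: [482.5, -112.3, 316.9]
ee_rot: [[0.941, 0.338, -0.0], [0.338, -0.941, 0.003], [0.001, -0.003, -1.0]]
ft_force: [0.8, -0.2, 0.2]
opening: 93.8
finger_force: 0.0
```

Emit:
send_rows --increments '[[[0.22,-0.4,0.04],0],[[0.44,-0.8,0.075],0],[[0.44,-0.8,0.075],0]]'

```text
clock: 2.25
tool_pos: [497.6, -22.6, 309.5]
ee_rot: [[0.941, 0.338, -0.0], [0.338, -0.941, 0.003], [0.001, -0.003, -1.0]]
ft_force: [-0.2, -0.4, 0.2]
opening: 93.9
finger_force: 0.0
```

Emit:
send_rows --increments '[[[0.22,-0.4,0.04],0.02],[[0.44,-0.8,0.075],0.042],[[0.44,-0.8,0.075],0.042],[[0.44,-0.8,0.075],0.042],[[0.44,-0.8,0.075],0.042],[[0.44,-0.8,0.075],0.042]]'

```text
clock: 2.85
tool_pos: [512.3, 59.7, 302.5]
ee_rot: [[0.998, 0.069, 0.0], [0.069, -0.998, -0.001], [-0.0, 0.001, -1.0]]
ft_force: [0.2, 0.2, 0.2]
opening: 94.2
finger_force: 0.0
```

Run:
```python
from h import *
np.set_printoptions(precision=2,suppress=True)
s=ctrl.observe(); print(s["joint_positions"],s["tool_pos"])
im,d,c=cap("wrist"); np.savez("pics/w1.npz",im=im,d=d,**{k:np.array(v) for k,v in c.items()})
cv2.imwrite("pics/w1.png",cv2.resize(im,(800,600),interpolation=cv2.INTER_CUBIC))
```

```text
[-0.1   0.34 -0.09  1.77  0.04  1.04 -1.71] [512.28  59.73 302.53]
```

View pics/w1.png

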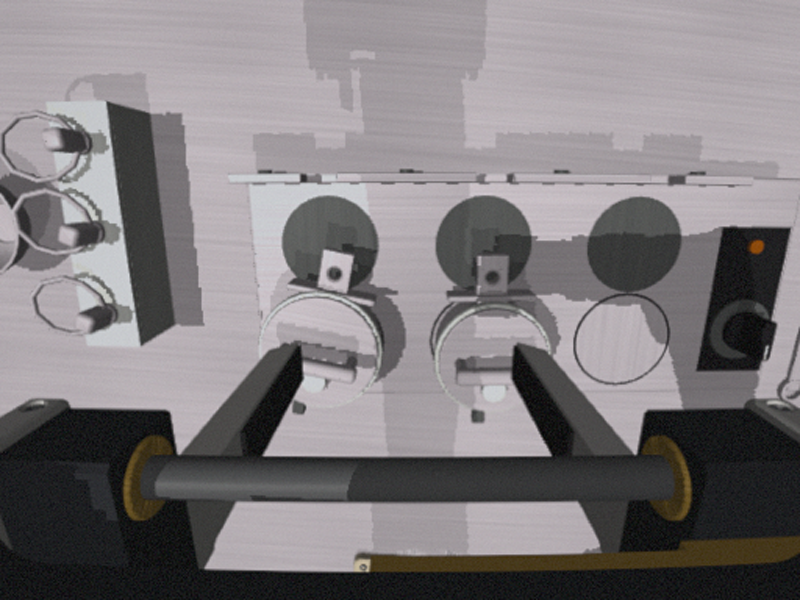

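The wrist view shows the holes at about (335,273) and (491,277) and the discs at (329,243), (483,243) and (634,243). The pin heads are near (65,139), (80,232) and (95,318), with rings to the left.

```bash
cat > m.py <<'E'
from h import *
np.set_printoptions(precision=2,suppress=True)
z=np.load("pics/w1.npz"); im,d=z["im"],z["d"]; c={k:z[k] for k in("mtx","distortion","camera_from_world")}; W=cloud(d,c); Z=W[...,2]
g=cv2.cvtColor(im,cv2.COLOR_BGR2GRAY)
V,U=np.mgrid[0:384,0:512]
print("bench",np.nanmedian(Z[20:60,150:190]),"deck",np.nanmedian(Z[150:200,395:415]), Z[200:225,375:420].mean())
# rail top
m=(Z>74)&(Z<84)&(V>100)&(V<125)&(U>140)&(U<490); p=W[m][:,:2]; l=cv2.fitLine(p.astype(np.float32),cv2.DIST_HUBER,0,.01,.01).ravel()
e=l[:2]*(1 if l[1]>0 else -1); s=(p-l[2:])@e; h,b=np.histogram(s,np.arange(-260,260,4)); print("rail yaw",np.degrees(np.arctan2(-e[0],e[1])),"pt",l[2:],"z",np.median(W[m][:,2]),s.min(),s.max())
print("gaps",[(round(b[i]),h[i]) for i in range(len(h)) if h[i]<4])
# holes
for u,v in((214,175),(314,177)):
    P=g[v-14:v+15,u-14:u+15]; 
    mm=((P<70)).astype(np.uint8); n,L,st,ce=cv2.connectedComponentsWithStats(mm); i=min(range(1,n),key=lambda i:np.hypot(*(ce[i]-14))); uv=ce[i]+[u-14,v-14]
    print("hole",uv,st[i],onz(c,[uv],75),onz(c,[uv],73))
# discs
for u,v in((210,155),(309,155),(406,155)):
    mm=((g<95)&(Z<42)&(np.hypot(U-u,V-v)<40)).astype(np.uint8); cs=max(cv2.findContours(mm,0,1)[0],key=cv2.contourArea); w=onz(c,cs.reshape(-1,2),35)[:,:2]
    w=cv2.convexHull(w.astype(np.float32)); print("disc",cv2.minEnclosingCircle(w),cv2.fitEllipse(w))
m=((Z>98)&(Z<114)&(U<90)&(V<230)).astype(np.uint8); n,L,st,ce=cv2.connectedComponentsWithStats(m)
for i in range(1,n):
    if st[i,4]>15: q=W[L==i]; print("head",ce[i],q.mean(0),cv2.minAreaRect(q[:,:2].astype(np.float32)))
for u0,u1,z0,z1 in((170,230,118,132),(288,330,124,140)):
    m=(Z>z0)&(Z<z1)&(U>u0)&(U<u1)&(V>205)&(V<250); q=W[m]; print("bar",cv2.minAreaRect(q[:,:2].astype(np.float32)),np.median(q[:,2]),len(q))
E
python3 m.py
```

```text
bench -1.1242463339478799 deck 34.607236190991216 nan
rail yaw 4.0803046 pt [598.83 -11.05] z 77.81441436851482 -235.98237180405056 233.59299870713977
gaps [(-260, np.int64(0)), (-256, np.int64(0)), (-252, np.int64(0)), (-248, np.int64(0)), (-244, np.int64(0)), (-240, np.int64(0)), (-172, np.int64(1)), (-168, np.int64(0)), (-164, np.int64(0)), (-160, np.int64(0)), (-156, np.int64(0)), (-152, np.int64(0)), (-148, np.int64(0)), (-144, np.int64(1)), (-16, np.int64(0)), (-12, np.int64(0)), (-8, np.int64(0)), (-4, np.int64(0)), (0, np.int64(0)), (4, np.int64(0)), (8, np.int64(0)), (140, np.int64(0)), (144, np.int64(0)), (148, np.int64(0)), (152, np.int64(0)), (156, np.int64(0)), (160, np.int64(0)), (164, np.int64(0)), (236, np.int64(0)), (240, np.int64(0)), (244, np.int64(0)), (248, np.int64(0)), (252, np.int64(0))]
hole [214.19 175.33] [11 12  7  5 21] [[502.09 125.43  75.  ]] [[501.65 125.74  73.  ]]
hole [314.5 177. ] [11 11  8  7 44] [[509.65 -20.71  75.  ]] [[509.25 -21.14  73.  ]]
disc ((519.4612426757812, 130.14454650878906), 52.73717498779297) ((518.9362182617188, 135.045822143554
[... 391 characters left out ...]
8569336)
head [34.31 88.53] [606.95 356.72 103.52] ((607.3095703125, 357.85638427734375), (17.805011749267578, 18.49261474609375), 11.334758758544922)
head [ 44.71 150.17] [527.81 352.38 103.41] ((527.3761596679688, 354.3913269042969), (17.724464416503906, 18.709192276000977), 69.68372344970703)
head [ 54.22 206.07] [448.46 349.04 103.54] ((447.6672668457031, 350.3467712402344), (17.279094696044922, 16.726577758789062), 68.5677719116211)
bar ((425.2344665527344, 121.33811950683594), (47.238555908203125, 13.64405345916748), 81.30982208251953) 124.52051897580351 357
bar ((432.3721618652344, -12.808082580566406), (13.639899253845215, 46.903480529785156), 5.357969284057617) 132.4478357900135 385
```

Run:
```python
from h import *
np.set_printoptions(precision=1,suppress=True)
z=np.load("pics/top0.npz"); W=cloud(z["d"],ctrl.calibration("top"))
for u,v in((206,229),(205,230),(267,232),(268,233)): print("top knob",W[v,u])
z=np.load("pics/w1.npz"); c={k:z[k] for k in("mtx","distortion","camera_from_world")}; W=cloud(z["d"],c)
for u,v in((202,245),(203,248),(315,249),(316,252),(316,254)): print("wr knob",W[v,u])
# ring pixels of pins: depth points between 72..100 left of heads
Z=W[...,2]
for (hx,hy) in((607.5,357.5),(528,353.5),(448,350)):
    r=np.hypot(W[...,0]-hx,W[...,1]-hy); m=(Z>76)&(Z<102)&(r>14)&(r<72)&(W[...,1]>hy-45)
    q=W[m]; q=q[np.hypot(q[:,0]-hx,q[:,1]-hy)>25]; print("ring",len(q),q.mean(0)-[hx,hy,0], "yaw",np.degrees(np.arctan2(*(q.mean(0)[:2]-[hx,hy])[::-1])), "far",q[np.argmax(np.hypot(q[:,0]-hx,q[:,1]-hy))]-[hx,hy,0])
```

```text
top knob [403.7 135.8  96.7]
top knob [400.4 138.   99.7]
top knob [407.3 -31.9 106.7]
top knob [404.7 -34.8 107. ]
wr knob [400.  137.8  95.8]
wr knob [395.1 136.3  95.6]
wr knob [408.9 -28.3 103.8]
wr knob [404.  -30.4 103.5]
wr knob [401.8 -30.3 105.4]
ring 616 [-26.4  28.4  87.7] yaw 132.84156394220176 far [-71.7  -4.8  85.7]
ring 818 [ 6.2 26.8 87.5] yaw 76.92098736692033 far [-54.5  47.   93.1]
ring 438 [25.  32.6 88. ] yaw 52.45686162375081 far [71.8 -3.  79.8]
```

Emit:
send_rows --increments '[[[-0.39,-0.41,0.2],-0.02],[[-0.79,-0.82,0.4],-0.04],[[-0.79,-0.82,0.4],-0.06],[[-0.79,-0.82,0.4],-0.085],[[-0.79,-0.82,0.4],-0.11],[[-0.79,-0.82,0.4],-0.13],[[-0.79,-0.82,0.4],-0.15],[[-0.79,-0.82,0.4],-0.17],[[-0.79,-0.82,0.4],-0.19],[[-0.79,-0.82,0.4],-0.2]]'

```text
clock: 3.9
tool_pos: [427.8, 137.1, 262.6]
ee_rot: [[0.238, 0.971, 0.0], [0.971, -0.238, -0.0], [-0.0, 0.0, -1.0]]
ft_force: [0.1, 0.0, -0.7]
opening: 94.1
finger_force: 0.0
```

Emit:
send_rows --increments '[[[0,0,0.1],-0.015],[[0,0,0.2],-0.015],[[0,0,0.2],-0.015],[[0,0,0.2],-0.015]]' --grip 0.2

```text
clock: 4.3
tool_pos: [427.5, 137.9, 242.4]
ee_rot: [[0.15, 0.989, -0.0], [0.989, -0.15, -0.0], [-0.0, -0.0, -1.0]]
ft_force: [0.1, -0.2, 0.0]
opening: 64.9
finger_force: 0.0
```

```bash
cat > bar.py <<'E'
from h import *
import sys
np.set_printoptions(precision=2,suppress=True)
zt=float(sys.argv[1]); x0,y0=float(sys.argv[2]),float(sys.argv[3])
s=ctrl.observe(); print(s["tool_pos"],np.degrees(np.arctan2(s["ee_rot"][1][0],s["ee_rot"][0][0])),s["opening"])
for n in("wrist","top"):
    im,d,c=cap(n); cv2.imwrite(f"pics/{n}_last.png",im); W=cloud(d,c); Z=W[...,2]
    m=(abs(Z-zt)<4)&(np.hypot(W[...,0]-x0,W[...,1]-y0)<50); q=W[m]
    if len(q)>20:
        r=cv2.minAreaRect(q[:,:2].astype(np.float32)); print(n,r,np.median(q[:,2]),len(q))
        print("  hole-dir check lid:",)
E
python3 bar.py 126 428 136.5; cp pics/wrist_last.png pics/w2.png
```

```text
[427.45 137.92 242.37] 81.39887784968737 64.91377275025278
wrist ((426.853515625, 137.14353942871094), (76.85466003417969, 12.972346305847168), 81.75206756591797) 124.54316607550307 827
  hole-dir check lid:
```

View pics/w2.png

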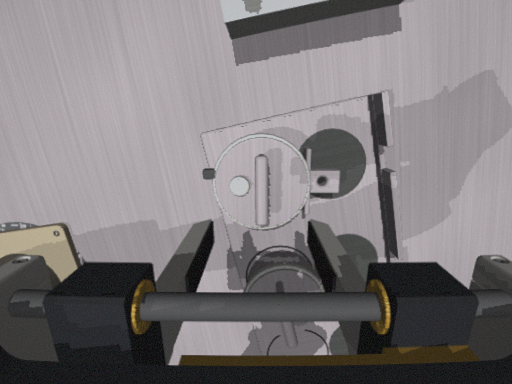

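The view shows pot3's bar at (262,190), centred between the fingers and square to them, so I'll descend and grip.

Emit:
send_rows --increments '[[[0,0,0.4],0],[[0,0,0.8],0],[[0,0,0.97],0],[[0,0,0.97],0]]'

```text
clock: 4.8
tool_pos: [426.1, 137.9, 143.8]
ee_rot: [[0.147, 0.989, -0.004], [0.989, -0.147, -0.001], [-0.002, -0.004, -1.0]]
ft_force: [0.5, 0.4, 0.4]
opening: 56.5
finger_force: 0.0
```

Emit:
send_rows --increments '[[[0,0,0.15],0],[[0,0,0.3],0],[[0,0,0.3],0]]'

```text
clock: 5.1
tool_pos: [427.5, 138.3, 115.5]
ee_rot: [[0.148, 0.989, -0.0], [0.989, -0.148, -0.0], [-0.0, -0.0, -1.0]]
ft_force: [-0.7, -0.4, -0.8]
opening: 56.3
finger_force: 0.0
```

Emit:
send_rows --increments '[[[0,0,0],0],[[0,0,0],0],[[0,0,0],0],[[0,0,0],0],[[0,0,0],0],[[0,0,0],0],[[0,0,0],0]]' --grip -1

```text
clock: 5.8
tool_pos: [427.9, 138.4, 115.7]
ee_rot: [[0.148, 0.989, 0.001], [0.989, -0.148, 0.0], [0.0, 0.001, -1.0]]
ft_force: [0.2, -0.5, 2.4]
opening: 13.4
finger_force: 30.0
```

Emit:
send_rows --increments '[[[-0.005,0.05,0],-0.009],[[-0.011,0.1,0],-0.018],[[-0.017,0.15,0],-0.027],[[-0.022,0.206,0],-0.035],[[-0.022,0.206,0],-0.035],[[-0.022,0.206,0],-0.035],[[-0.022,0.206,0],-0.035]]'

```text
clock: 6.5
tool_pos: [445.5, 132.1, 115.7]
ee_rot: [[-0.072, 0.997, -0.003], [0.997, 0.072, -0.003], [-0.002, -0.003, -1.0]]
ft_force: [-4.9, -0.6, 10.7]
opening: 13.4
finger_force: 30.0
```

```bash
cat > look.py <<'E'
from h import *
import sys
np.set_printoptions(precision=2,suppress=True)
# usage: look.py hx hy : measure rail/notch nearest + tongue hole near predicted world (hx,hy,75)
hx,hy=map(float,sys.argv[1:3])
s=ctrl.observe(); R=s["ee_rot"]; print("tcp",s["tool_pos"],"yaw",np.degrees(np.arctan2(R[1][0],R[0][0])),"F",s["ft_force"])
im,d,c=cap("wrist"); cv2.imwrite("pics/"+sys.argv[3]+".png",im); W=cloud(d,c); Z=W[...,2]
g=cv2.cvtColor(im,cv2.COLOR_BGR2GRAY)
X,Y=W[...,0],W[...,1]
m=(abs(Z-79)<4)&(X>575)&(X<625); p=W[m][:,:2]
if len(p)>50:
    l=cv2.fitLine(p.astype(np.float32),cv2.DIST_HUBER,0,.01,.01).ravel(); e=l[:2]*(1 if l[1]>0 else -1)
    t=p@e; h,b=np.histogram(t,np.arange(t.min(),t.max(),2)); z0=[b[i] for i in range(len(h)) if h[i]==0]
    ex=np.array([e[1],-e[0]]); print("rail yaw",np.degrees(np.arctan2(-e[0],e[1])),"deckx-dist",l[2:]@ex,"gap bins",np.array(z0))
uv=proj(c,[[hx,hy,75]])[0]; print("pred px",uv)
u,v=np.round(uv).astype(int)
if 14<=u<498 and 14<=v<370:
    P=g[v-14:v+15,u-14:u+15]; mm=(P<75).astype(np.uint8); n,L,st,ce=cv2.connectedComponentsWithStats(mm)
    for i in range(1,n):
        if 8<st[i,4]<200: q=ce[i]+[u-14,v-14]; w=onz(c,[q],75)[0]; print("hole",q,st[i,4],w, "t,along:",w[:2]@e,w[:2]@ex)
m=(abs(Z-75)<3)&(np.hypot(X-hx,Y-hy)<40); q=W[m]
if len(q)>20: r=cv2.minAreaRect(q[:,:2].astype(np.float32)); print("tongue",r,"t",np.array(r[0])@e)
E
python3 look.py 535 135.5 w3
```

```text
tcp [445.47 132.08 115.7 ] yaw 94.13867688570153 F [-4.94 -0.56 10.74]
rail yaw 3.9973996 deckx-dist 595.6447 gap bins [  4.64   6.64   8.64  10.64  12.64  14.64  16.64  18.64  20.64  22.64
  24.64  26.64  28.64  86.64  88.64  90.64  92.64  94.64  96.64  98.64
 100.64 102.64 104.64 106.64 108.64 110.64 112.64 114.64]
pred px [373.16 220.11]
hole [383.84 217.34] 102 [543.25 138.46  75.  ] t,along: 100.25338992346687 551.5845664092038
hole [359.61 215.06] 18 [523.26 139.    75.  ] t,along: 102.18528795527943 531.6782799706162
tongue ((522.70947265625, 133.34130859375), (37.75584411621094, 35.78996276855469), 4.331948757171631) t 96.5782156579844
```

View pics/w3.png

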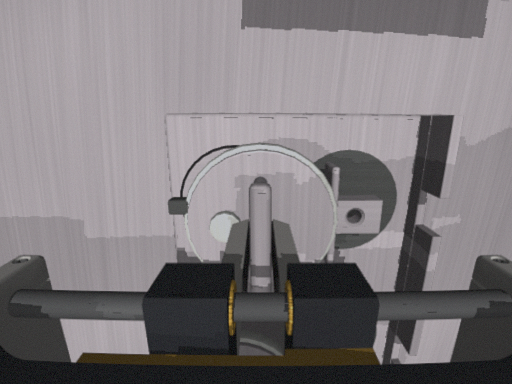

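The hole sits at about (354,215) and the tongue at v≈196–235. The notch gap is at v≈195–228, aligned within about 0.5 mm, so I'll push on.

Emit:
send_rows --increments '[[[0,0.08,-0.004],0],[[0,0.16,-0.004],0],[[0,0.24,-0.004],0],[[0,0.32,-0.004],0],[[0,0.4,-0.004],0],[[0,0.48,-0.004],0],[[0,0.56,-0.004],0],[[0,0.6,-0.004],0],[[0,0.6,-0.004],0]]'

```text
clock: 7.45
tool_pos: [509.1, 137.5, 115.7]
ee_rot: [[-0.071, 0.997, 0.002], [0.997, 0.071, 0.001], [0.001, 0.002, -1.0]]
ft_force: [1.0, -0.7, -2.8]
opening: 13.6
finger_force: 30.0
```

Emit:
send_rows --increments '[[[0,0.03,0],0],[[0,0.06,0],0],[[0,0.09,0],0],[[0,0.12,0],0],[[0,0.14,0],0],[[0,0.16,0],0],[[0,0.16,0],0],[[0,0.16,0],0]]'

```text
clock: 8.25
tool_pos: [524.0, 138.6, 115.8]
ee_rot: [[-0.072, 0.997, 0.001], [0.997, 0.072, 0.0], [0.0, 0.001, -1.0]]
ft_force: [0.6, 0.3, -5.0]
opening: 13.2
finger_force: 30.0
```

Emit:
send_rows --increments '[[[0,0.01,0],0],[[0,0.02,0],0],[[0,0.03,0],0],[[0,0.03,0],0]]'

```text
clock: 8.65
tool_pos: [525.9, 138.8, 115.8]
ee_rot: [[-0.072, 0.997, -0.001], [0.997, 0.072, -0.0], [-0.0, -0.001, -1.0]]
ft_force: [-1.8, 0.3, -3.6]
opening: 13.6
finger_force: 30.0
```

```bash
python3 look.py 600 143 w4
```

```text
tcp [525.87 138.8  115.8 ] yaw 94.11608492442072 F [-1.82  0.29 -3.6 ]
rail yaw 2.5740566 deckx-dist 591.29504 gap bins []
pred px [354.32 217.84]
hole [356.8  216.11] 66 [601.76 144.61  75.  ] t,along: 117.43486927131325 607.6495281606354
tongue ((599.7564086914062, 142.9889678955078), (44.029239654541016, 77.19055938720703), 4.213456630706787) t 115.90924101444489
```

Emit:
send_rows --increments '[[[0,0.01,0],0],[[0,0.02,0],0],[[0,0.03,0],0],[[0,0.03,0],0]]'

```text
clock: 9.1
tool_pos: [526.0, 138.9, 115.8]
ee_rot: [[-0.072, 0.997, -0.006], [0.997, 0.072, -0.002], [-0.001, -0.006, -1.0]]
ft_force: [-8.9, 0.9, 3.3]
opening: 13.8
finger_force: 30.0
```

View pics/w4.png

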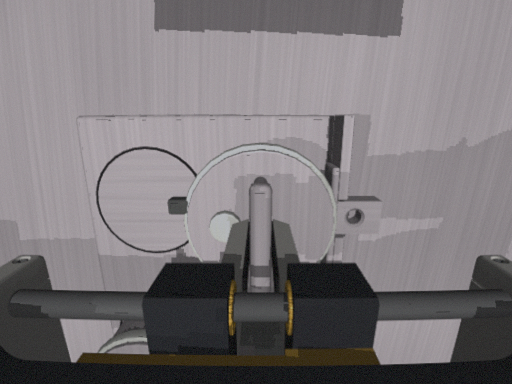

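Pot3 is home with its docking plate on the rail: contact force is 9 N and the hole shows behind the rail at (355,216). Next I'll release it and go to pot2.

Emit:
send_rows --increments '[[[0,-0.02,0],0],[[0,-0.02,0],0],[[0,-0.02,0],0],[[0,-0.02,0],0]]' --grip 0.2

```text
clock: 9.5
tool_pos: [528.3, 138.9, 116.3]
ee_rot: [[-0.072, 0.997, 0.002], [0.997, 0.072, 0.0], [0.0, 0.002, -1.0]]
ft_force: [-0.8, 0.9, 0.2]
opening: 42.4
finger_force: 0.0
```

Emit:
send_rows --increments '[[[0,0,-0.3],0],[[0,0,-0.6],0],[[0,0,-1],0],[[0,0,-1],0]]'

```text
clock: 9.9
tool_pos: [530.9, 140.4, 220.8]
ee_rot: [[-0.072, 0.997, 0.01], [0.997, 0.071, 0.003], [0.002, 0.01, -1.0]]
ft_force: [0.5, -0.3, 0.4]
opening: 56.3
finger_force: 0.0
```

Emit:
send_rows --increments '[[[-0.4,-0.26,0],0],[[-0.8,-0.52,0],0],[[-0.8,-0.52,0],0]]'

```text
clock: 10.2
tool_pos: [477.8, 48.5, 214.9]
ee_rot: [[-0.064, 0.998, -0.005], [0.998, 0.064, -0.005], [-0.005, -0.005, -1.0]]
ft_force: [0.6, 0.5, -0.4]
opening: 56.2
finger_force: 0.0
```

Emit:
send_rows --increments '[[[-0.4,-0.26,0],0],[[-0.8,-0.52,0],0],[[-0.8,-0.52,0],0],[[-0.8,-0.52,0],0],[[-0.8,-0.52,0],0]]'

```text
clock: 10.7
tool_pos: [436.2, -26.9, 216.0]
ee_rot: [[-0.073, 0.997, 0.002], [0.997, 0.073, 0.001], [0.001, 0.002, -1.0]]
ft_force: [-1.2, -0.3, -0.3]
opening: 56.1
finger_force: 0.0
```

```bash
python3 bar.py 134 434 -28
python3 - <<'E'
from h import *
im,d,c=cap("wrist"); W=cloud(d,c); X,Y,Z=W[...,0],W[...,1],W[...,2]
m=(abs(Z-126)<4)&(np.hypot(X-526,Y-138)<48); q=W[m]; print("pot3 bar",cv2.minAreaRect(q[:,:2].astype(np.float32)) if len(q)>20 else len(q))
E
```

```text
[436.24 -26.89 216.02] 94.20114417718875 56.086353404869925
wrist ((433.0335998535156, -27.565834045410156), (13.121079444885254, 76.75743103027344), 4.447357654571533) 132.57947954673654 1039
  hole-dir check lid:
pot3 bar ((524.6112060546875, 126.14309692382812), (14.55077838897705, 55.63982391357422), 3.0239603519439697)
```

Emit:
send_rows --increments '[[[-0.005,-0.032,0.3],0],[[-0.005,-0.032,0.7],0],[[-0.005,-0.032,0.94],0],[[-0.005,-0.032,0.94],0],[[-0.005,-0.032,0.94],0]]'

```text
clock: 11.35
tool_pos: [432.3, -28.0, 122.1]
ee_rot: [[-0.074, 0.997, -0.0], [0.997, 0.074, 0.0], [0.0, -0.0, -1.0]]
ft_force: [-0.3, 0.2, 0.2]
opening: 56.3
finger_force: 0.0
```

Emit:
send_rows --increments '[[[0,0,0],0],[[0,0,0],0],[[0,0,0],0],[[0,0,0],0],[[0,0,0],0],[[0,0,0],0],[[0,0,0],0]]' --grip -1

```text
clock: 12.05
tool_pos: [433.2, -28.9, 122.3]
ee_rot: [[-0.072, 0.997, 0.003], [0.997, 0.072, 0.0], [0.0, 0.003, -1.0]]
ft_force: [3.1, 0.6, 1.3]
opening: 13.8
finger_force: 30.0
```

Emit:
send_rows --increments '[[[0.01,0.06,-0.003],0],[[0.02,0.12,-0.003],0],[[0.03,0.18,-0.003],0],[[0.033,0.24,-0.003],0],[[0.033,0.3,-0.003],0],[[0.033,0.3,-0.003],0],[[0.033,0.3,-0.003],0]]'

```text
clock: 12.75
tool_pos: [458.5, -24.2, 121.9]
ee_rot: [[-0.071, 0.997, -0.006], [0.997, 0.071, -0.002], [-0.001, -0.006, -1.0]]
ft_force: [-4.3, -0.9, 6.0]
opening: 13.8
finger_force: 30.0
```

```bash
python3 look.py 538 -19 w5
```

```text
tcp [458.52 -24.18 121.9 ] yaw 94.09907700304845 F [-4.25 -0.86  6.03]
rail yaw 4.183857 deckx-dist 595.3447 gap bins [-159.27 -157.27 -155.27 -153.27 -151.27 -149.27 -147.27 -145.27 -143.27
 -141.27 -139.27 -137.27 -135.27 -133.27  -71.27  -69.27  -67.27  -65.27
  -63.27  -61.27  -59.27  -57.27  -55.27  -53.27  -51.27  -49.27  -47.27
  -45.27  -43.27]
pred px [358.98 214.66]
hole [352.36 209.59] 95 [531.82 -15.04  75.  ] t,along: -53.79766313300763 529.3038079341978
hole [350.5 229. ] 12 [533.03 -32.09  75.  ] t,along: -70.88875090024428 529.2715103400657
tongue ((532.5911865234375, -17.522457122802734), (43.88494873046875, 63.281890869140625), 3.4643514156341553) t -56.3321243126079
```

View pics/w5.png

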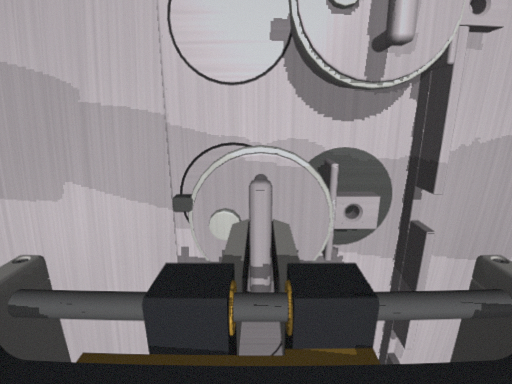

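Tongue and notch are both centred at t≈-56.3 (tongue v 193–229, hole at (352,211)). I'll push pot2 home.

Emit:
send_rows --increments '[[[0,0.08,-0.002],0],[[0,0.16,-0.002],0],[[0,0.24,-0.002],0],[[0,0.32,-0.002],0],[[0,0.4,-0.002],0],[[0,0.48,-0.002],0],[[0,0.56,-0.002],0],[[0,0.64,-0.002],0],[[0,0.66,-0.002],0],[[0,0.66,-0.002],0]]'

```text
clock: 13.8
tool_pos: [525.5, -19.0, 121.9]
ee_rot: [[-0.072, 0.997, -0.004], [0.997, 0.072, -0.001], [-0.0, -0.004, -1.0]]
ft_force: [-4.4, -0.5, 3.6]
opening: 13.8
finger_force: 30.0
```

Emit:
send_rows --increments '[[[0,0.03,0],0],[[0,0.06,0],0],[[0,0.09,0],0],[[0,0.12,0],0],[[0,0.12,0],0],[[0,0.12,0],0]]'

```text
clock: 14.4
tool_pos: [536.9, -18.2, 121.9]
ee_rot: [[-0.072, 0.997, -0.005], [0.997, 0.072, -0.001], [-0.001, -0.005, -1.0]]
ft_force: [-4.6, -0.2, 4.9]
opening: 13.7
finger_force: 30.0
```

Emit:
send_rows --increments '[[[0,0.01,0],0],[[0,0.02,0],0],[[0,0.03,0],0],[[0,0.04,0],0],[[0,0.04,0],0],[[0,0.04,0],0]]'

```text
clock: 15.0
tool_pos: [536.9, -18.3, 121.9]
ee_rot: [[-0.071, 0.997, -0.012], [0.997, 0.071, -0.003], [-0.002, -0.013, -1.0]]
ft_force: [-13.8, -0.6, 12.4]
opening: 13.7
finger_force: 30.0
```

Emit:
send_rows --increments '[[[0,-0.03,0],0],[[0,-0.03,0],0],[[0,-0.03,0],0],[[0,-0.03,0],0]]' --grip 0.2

```text
clock: 15.4
tool_pos: [541.2, -17.7, 122.4]
ee_rot: [[-0.072, 0.997, 0.001], [0.997, 0.072, 0.0], [0.0, 0.001, -1.0]]
ft_force: [0.1, 0.5, 0.5]
opening: 42.3
finger_force: 0.0
```

Emit:
send_rows --increments '[[[0,0,-0.3],0],[[0,0,-0.6],0],[[0,0,-1],0],[[0,0,-1],0]]'

```text
clock: 15.8
tool_pos: [544.3, -17.1, 227.1]
ee_rot: [[-0.072, 0.997, 0.01], [0.997, 0.072, 0.0], [-0.0, 0.01, -1.0]]
ft_force: [0.5, 0.1, 0.6]
opening: 56.6
finger_force: 0.0
```

Emit:
send_rows --increments '[[[0.45,0.01,-0.1],0],[[0.9,0.02,-0.2],0],[[0.9,0.02,-0.2],0]]'

```text
clock: 16.1
tool_pos: [536.1, 80.4, 243.8]
ee_rot: [[-0.082, 0.997, 0.003], [0.997, 0.082, 0.006], [0.005, 0.004, -1.0]]
ft_force: [-0.2, 0.6, 0.6]
opening: 56.6
finger_force: 0.0
```

Emit:
send_rows --increments '[[[0.45,0.01,0],0],[[0.9,0.02,0],0],[[0.9,0.02,0],0]]'

```text
clock: 16.4
tool_pos: [530.2, 170.0, 242.4]
ee_rot: [[-0.082, 0.997, 0.0], [0.997, 0.082, 0.006], [0.006, 0.001, -1.0]]
ft_force: [-0.8, 0.3, 1.1]
opening: 56.4
finger_force: 0.0
```

Emit:
send_rows --increments '[[[0.45,0.01,0],0],[[0.9,0.02,0],0],[[0.9,0.02,0],0]]'

```text
clock: 16.7
tool_pos: [525.1, 259.6, 242.1]
ee_rot: [[-0.081, 0.997, -0.001], [0.997, 0.081, 0.006], [0.006, -0.0, -1.0]]
ft_force: [-0.3, 0.5, -0.6]
opening: 56.6
finger_force: 0.0
```

Emit:
send_rows --increments '[[[0.45,0.01,0],0],[[0.9,0.02,0],0],[[0.9,0.02,0],0],[[0.9,0.02,0],0],[[0.9,0.02,0],0],[[0.9,0.02,0],0]]'

```text
clock: 17.3
tool_pos: [523.3, 339.7, 242.1]
ee_rot: [[-0.069, 0.998, 0.0], [0.998, 0.069, -0.001], [-0.001, 0.0, -1.0]]
ft_force: [0.4, -1.4, 0.2]
opening: 56.7
finger_force: 0.0
```

```bash
cat > pin.py <<'E'
from h import *
import sys
np.set_printoptions(precision=2,suppress=True)
s=ctrl.observe(); R=s["ee_rot"]; print("tcp",s["tool_pos"],"yaw",np.degrees(np.arctan2(R[1][0],R[0][0])),s["joint_positions"])
im,d,c=cap("wrist"); cv2.imwrite("pics/"+sys.argv[1]+".png",im); W=cloud(d,c); X,Y,Z=W[...,0],W[...,1],W[...,2]
print("pot3 lid z at home?",)
for x,y in((607.5,356.7),(528,352.4),(448.4,348.8)):
    r=np.hypot(X-x,Y-y); q=W[(Z>100)&(Z<111)&(r<16)]
    if len(q)<10: continue
    rr=cv2.minAreaRect(q[:,:2].astype(np.float32)); print("head",rr,np.median(q[:,2]),len(q))
    hx,hy=rr[0]; m=(Z>77)&(Z<101)&(np.hypot(X-hx,Y-hy)<75)&(np.hypot(X-hx,Y-hy)>20)&(Y>hy-33)
    q=W[m]; far=q[(q[:,1]>hy+5)]; a=np.hypot(far[:,0]-hx,far[:,1]-hy); f=far[a>52]
    print("  bow mean",f.mean(0),len(f),"yaw",np.degrees(np.arctan2(f[:,1].mean()-hy,f[:,0].mean()-hx)), "rmax",a.max(), "extent",far[:,:2].min(0)-rr[0],far[:,:2].max(0)-rr[0])
E
python3 pin.py w6
```

```text
tcp [523.31 339.7  242.11] yaw 93.97670924967346 [-0.33  0.6  -0.48  1.55  0.3   1.06 -0.82]
pot3 lid z at home?
head ((606.40625, 359.10406494140625), (17.301509857177734, 18.04337501525879), 11.458626747131348) 104.28450392582647 226
  bow mean [581.44 407.54  92.19] 295 yaw 117.27205416133802 rmax 74.33437920141714 extent [-57.74   5.02] [23.01 59.8 ]
head ((527.3673706054688, 355.15643310546875), (17.811965942382812, 17.917715072631836), 71.8030014038086) 104.43553567418051 232
  bow mean [545.73 394.09  90.36] 523 yaw 64.75090797368775 rmax 74.99216598742562 extent [-58.09   5.21] [74.01 58.68]
head ((447.52069091796875, 351.3943176269531), (18.0648193359375, 17.909414291381836), 74.12908172607422) 104.31343670583169 235
  bow mean [485.59 390.27  88.75] 328 yaw 45.60154908889242 rmax 74.82247422376747 extent [-21.06   5.09] [73.64 58.1 ]
```

View pics/w6.png

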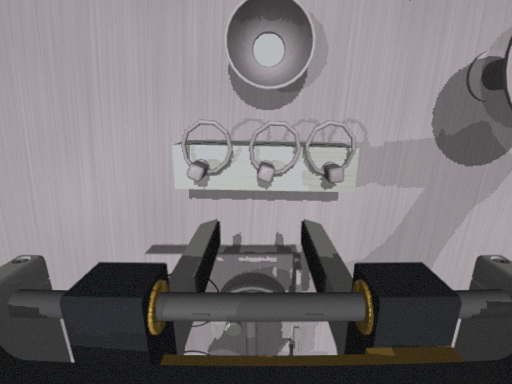

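The pins are A (333,173), B (265,172) and C (198,170), with rings pointing up the picture (yaw about 101°, 72° and 74°), and the bowl is at (270,48). I'll line the tool up over pin A and measure it in the tool frame.

Emit:
send_rows --increments '[[[0.06,0.42,0.16],-0.01],[[0.127,0.846,0.32],-0.021],[[0.127,0.846,0.32],-0.021],[[0.127,0.846,0.32],-0.021],[[0.127,0.846,0.32],-0.021],[[0.127,0.846,0.32],-0.021]]' --grip -0.1

```text
clock: 17.95
tool_pos: [605.3, 360.9, 212.0]
ee_rot: [[-0.203, 0.979, 0.001], [0.979, 0.203, 0.001], [0.001, 0.001, -1.0]]
ft_force: [0.6, -1.4, 0.9]
opening: 42.3
finger_force: 0.0
```

```bash
cat > pinf.py <<'E'
from h import *
import sys
np.set_printoptions(precision=2,suppress=True)
# fine head measurement in tool frame; args: x y name
x,y=map(float,sys.argv[1:3])
s=ctrl.observe(); R=np.array(s["ee_rot"]); p=np.array(s["tool_pos"]); print("tcp",p,"yaw",np.degrees(np.arctan2(R[1][0],R[0][0])),s["opening"])
im,d,c=cap("wrist"); cv2.imwrite("pics/"+sys.argv[3]+".png",im); W=cloud(d,c); X,Y,Z=W[...,0],W[...,1],W[...,2]
m=((Z>101)&(Z<111)&(np.hypot(X-x,Y-y)<18)).astype(np.uint8); q=W[m>0]
rr=cv2.minAreaRect(q[:,:2].astype(np.float32)); print("head",rr,len(q))
cs=max(cv2.findContours(m,0,2)[0],key=cv2.contourArea); h=onz(c,cs.reshape(-1,2),106); r2=cv2.minAreaRect(h[:,:2].astype(np.float32)); print("contour on z106",r2)
P=np.array([*r2[0],106]); print("tool frame",R.T@(P-p), R.T@(np.array([*rr[0],106])-p), "px",proj(c,[P]))
E
python3 pinf.py 606.5 358.5 w7
```

```text
tcp [605.28 360.87 212.  ] yaw 101.71560507067225 42.29426148390653
head ((607.1908569335938, 359.6526794433594), (16.75002670288086, 16.346586227416992), 11.824037551879883) 256
contour on z106 ((606.9619750976562, 360.5169677734375), (16.52098274230957, 16.003257751464844), 11.696520805358887)
tool frame [ -0.74   1.42 106.  ] [ -1.63   1.47 106.  ] px [[263.02 195.56]]
```

Emit:
send_rows --increments '[[[-0.01,0.014,0.3],0],[[-0.01,0.014,0.6],0],[[-0.01,0.014,0.9],0],[[-0.01,0.014,0.9],0],[[-0.01,0.014,0.9],0]]'

```text
clock: 18.5
tool_pos: [607.5, 360.2, 121.5]
ee_rot: [[-0.203, 0.979, 0.001], [0.979, 0.203, 0.0], [0.0, 0.001, -1.0]]
ft_force: [-0.5, 0.2, 0.8]
opening: 42.2
finger_force: 0.0
```

Emit:
send_rows --increments '[[[0,0,0.12],0],[[0,0,0.23],0],[[0,0,0.23],0],[[0,0,0.23],0]]'

```text
clock: 18.9
tool_pos: [607.5, 359.8, 97.3]
ee_rot: [[-0.202, 0.979, -0.0], [0.979, 0.202, -0.0], [-0.0, -0.0, -1.0]]
ft_force: [0.3, 0.4, -0.6]
opening: 42.1
finger_force: 0.0
```

Emit:
send_rows --increments '[[[0,0,0],0],[[0,0,0],0],[[0,0,0],0],[[0,0,0],0],[[0,0,0],0],[[0,0,0],0]]' --grip -1

```text
clock: 19.5
tool_pos: [607.8, 360.0, 97.7]
ee_rot: [[-0.202, 0.979, 0.001], [0.979, 0.202, 0.0], [0.0, 0.001, -1.0]]
ft_force: [0.6, 0.1, 1.2]
opening: 17.8
finger_force: 30.0
```

Emit:
send_rows --increments '[[[0,0,-0.2],0],[[0,0,-0.4],0],[[0,0,-0.6],0],[[0,0,-0.8],0],[[0,0,-1],0],[[0,0,-1],0]]'

```text
clock: 20.1
tool_pos: [608.7, 361.1, 200.1]
ee_rot: [[-0.202, 0.979, 0.004], [0.979, 0.202, 0.003], [0.002, 0.004, -1.0]]
ft_force: [-0.1, 0.1, -1.2]
opening: 17.2
finger_force: 30.0
```

Emit:
send_rows --increments '[[[-0.15,-0.05,0],0.02],[[-0.3,-0.1,0],0.04],[[-0.45,-0.15,0],0.06],[[-0.6,-0.2,0],0.08],[[-0.75,-0.25,0],0.1],[[-0.9,-0.3,0],0.12],[[-1,-0.32,0],0.135],[[-1,-0.32,0],0.135]]'

```text
clock: 20.9
tool_pos: [596.2, 252.7, 196.1]
ee_rot: [[0.603, 0.798, -0.002], [0.798, -0.603, -0.003], [-0.003, 0.001, -1.0]]
ft_force: [-0.2, -0.5, -0.7]
opening: 17.7
finger_force: 30.0
```

Emit:
send_rows --increments '[[[-0.14,0.09,0],0.02],[[-0.28,0.18,0],0.04],[[-0.42,0.27,0],0.06],[[-0.56,0.36,0],0.08],[[-0.7,0.45,0],0.1],[[-0.84,0.54,0],0.12],[[-0.96,0.6,0],0.136],[[-0.96,0.6,0],0.136],[[-0.96,0.6,0],0.136]]'

```text
clock: 21.8
tool_pos: [586.5, 143.9, 196.9]
ee_rot: [[0.997, 0.076, -0.001], [0.076, -0.997, 0.001], [-0.001, -0.001, -1.0]]
ft_force: [-0.6, 0.8, -0.9]
opening: 17.8
finger_force: 30.0
```

```bash
cat > hole.py <<'E'
from h import *
import sys
np.set_printoptions(precision=2,suppress=True)
hx,hy=map(float,sys.argv[1:3])
s=ctrl.observe(); R=np.array(s["ee_rot"]); p=np.array(s["tool_pos"]); print("tcp",p,"yaw",np.degrees(np.arctan2(R[1][0],R[0][0])),s["opening"],s["finger_force"])
im,d,c=cap("wrist"); W=cloud(d,c); X,Y,Z=W[...,0],W[...,1],W[...,2]
u,v=np.round(proj(c,[[hx,hy,75]])[0]).astype(int); print("pred",u,v)
g=cv2.cvtColor(im,cv2.COLOR_BGR2GRAY)
a=60; crop=im[max(v-a,0):v+a,max(u-a,0):u+a]; cv2.imwrite("pics/"+sys.argv[3]+".png",np.hstack([cv2.resize(crop,(480,480),interpolation=cv2.INTER_CUBIC),]))
# tongue top region by depth, hole = non-top inside
m=((abs(Z-75)<3.5)&(np.hypot(X-hx,Y-hy)<45)).astype(np.uint8)
q=W[m>0]; rr=cv2.minAreaRect(q[:,:2].astype(np.float32)); print("tongue",rr,len(q))
cn=cv2.findContours(m,cv2.RETR_CCOMP,2); 
for cc,hh in zip(cn[0],cn[1][0]):
    if hh[3]>=0 and cv2.contourArea(cc)>6:
        w=onz(c,cc.reshape(-1,2),75)[:,:2].astype(np.float32); (x,y),r=cv2.minEnclosingCircle(w); P=np.array([w.mean(0)[0],w.mean(0)[1],75]); print("hole(depth)",(x,y),r,w.mean(0),"tool",R.T@(P-p))
E
python3 hole.py 602 143.3 h1
```

```text
tcp [586.53 143.94 196.87] yaw 4.376184663006754 17.767999937979766 29.95758444070816
pred 261 176
tongue ((597.212646484375, 144.2541046142578), (47.646881103515625, 79.11824035644531), 6.336688995361328) 1188
hole(depth) (581.6189575195312, 178.08583068847656) 2.1718246936798096 [581.55 178.08] tool [ -2.29 -34.33 121.9 ]
hole(depth) (588.4862060546875, 116.71304321289062) 2.461655855178833 [588.36 116.7 ] tool [ -0.18  27.39 121.85]
hole(depth) (587.888671875, 124.20259857177734) 3.5072782039642334 [587.74 123.97] tool [ -0.24  20.09 121.86]
hole(depth) (587.6871337890625, 178.35980224609375) 2.2456820011138916 [587.57 178.08] tool [  3.71 -33.88 121.9 ]
hole(depth) (600.5291748046875, 140.79335021972656) 7.2360053062438965 [600.57 141.89] tool [ 13.92   3.2  121.86]
```

View pics/h1.png

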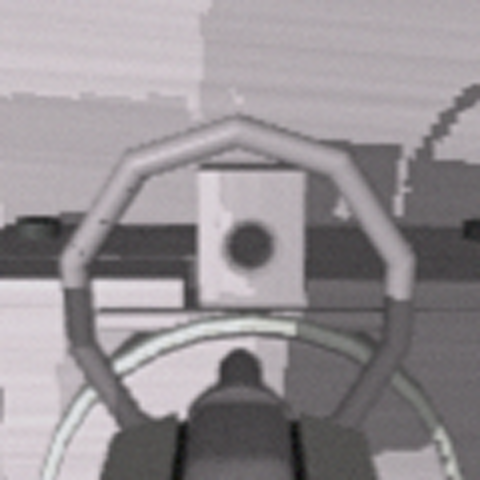

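The crop shows the hole at (250,246), inside the ring, and the pin tip at (241,358) in crop pixels.

```bash
cat > hp.py <<'E'
from h import *
import sys
np.set_printoptions(precision=2,suppress=True)
# args: pixel(u v) zplane
s=ctrl.observe(); R=np.array(s["ee_rot"]); p=np.array(s["tool_pos"]); c=ctrl.calibration("wrist")
a=list(map(float,sys.argv[1:]))
for i in range(0,len(a),3):
    P=onz(c,[a[i:i+2]],a[i+2])[0]; print(P,"tool",R.T@(P-p))
E
python3 - <<'E'
import cv2,numpy as np
g=cv2.cvtColor(cv2.imread("pics/h1.png"),cv2.COLOR_BGR2GRAY)
P=g[205:290,205:297]; m=(P<110).astype(np.uint8); n,L,st,ce=cv2.connectedComponentsWithStats(m)
for i in range(1,n):
    if st[i,4]>300: print(ce[i]+[205,205],st[i]); q=(ce[i]+[205,205]+.5)/4-.5+[201,116]; print("px",q)
E
python3 hp.py 263.1 177.1 75 260.9 205.2 121.2
```

```text
[249.6844473  245.50899743] [  22   18   45   46 1556]
px [263.04611183 177.00224936]
[600.93 142.    75.  ] tool [ 14.12   3.65 121.98]
[584.18 143.12 121.2 ] tool [-2.5   1.2  75.79]
```

Emit:
send_rows --increments '[[[0.07,0.02,0.1],0],[[0.14,0.034,0.2],0],[[0.14,0.034,0.3],0],[[0.14,0.034,0.4],0],[[0.14,0.034,0.4],0],[[0.14,0.034,0.4],0],[[0.14,0.034,0.4],0]]'

```text
clock: 22.55
tool_pos: [601.2, 140.4, 157.8]
ee_rot: [[0.997, 0.072, 0.001], [0.072, -0.997, 0.0], [0.001, -0.0, -1.0]]
ft_force: [-0.5, 0.3, -0.6]
opening: 17.4
finger_force: 30.0
```

```bash
python3 hole.py 601 142 h2 | head -3
```

```text
tcp [601.2  140.44 157.78] yaw 4.129338375557127 17.39470481273892 29.957333207130432
pred 258 201
tongue ((597.0179443359375, 141.9287109375), (48.532630920410156, 87.4073486328125), 4.8063764572143555) 1178
```

View pics/h2.png

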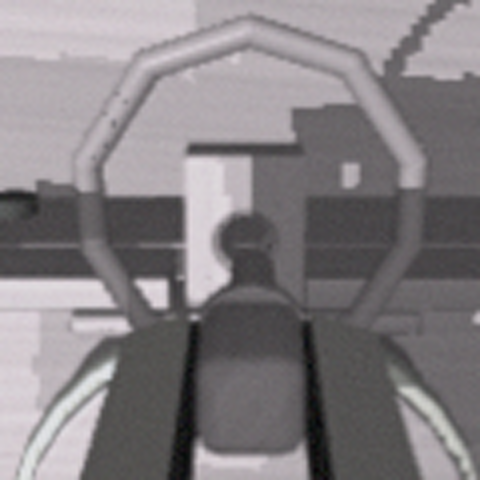

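The hole is centred at crop (245,240) and the tongue at column 245. The pin is at column ~251, so it sits about 1.3 mm to tool +y. I'll check the tip's fore-aft position numerically.

Run:
```python
import cv2,numpy as np
from h import *
im,d,c=cap("wrist"); g=cv2.cvtColor(im,cv2.COLOR_BGR2GRAY); print("cols 248..268"); 
for v in range(188,218): print(v,' '.join('%3d'%x for x in g[v,248:269]),'|',' '.join('%3d'%x for x in d[v,252:267]))
s=ctrl.observe();R=np.array(s["ee_rot"]);p=np.array(s["tool_pos"])
for x in(-5,-2.5,0,2.5,5): print(x,"tip plane",proj(c,[p+R@[x,0,76]])[0],"hole plane",proj(c,[p+R@[x,0,p[2]-75]])[0])
```

```text
cols 248..268
188 212 210 213 216 217 211 189 187 184 185 185 185 169 115 106 110 108 108 105 104 106 | 259 258 260 258 258 259 259 260 258 257 258 258 258 259 258
189 214 212 211 214 215 213 196 188 183 182 184 181 170 113 105 109 108 108 107 108 108 | 260 260 259 259 258 259 259 260 258 260 259 259 259 259 259
190 213 212 209 214 214 215 213 206 183 183 186 187 168 114 109 106 107 110 107 105 106 | 260 259 260 258 258 259 258 258 260 260 259 258 258 259 260
191 213 213 211 215 215 217 216 207 186 184 184 187 169 113 107 106 108 109 105 107 106 | 259 258 259 259 260 259 260 258 260 260 260 260 259 260 260
192 211 211 210 212 216 217 214 205 186 180 184 182 165 114 111 103 110 108 105 108 109 | 260 259 258 259 260 260 260 260 259 259 259 260 260 259 260
193 212 212 212 213 215 219 214 198 172 166 160 157 145 109 104 105 107 107 108 106 108 | 261 261 260 259 260 260 259 260 260 260 260 260 259 259 260
194 211 211 211 215 215 215 200 165 125 126 126 128 118  86  92  95 106 105 106 107 108 | 261 260 259 260 262 260 261 261 261 261 260 260 261   0 261
195 213 212 209 214 213 199 168 127 
[... 3114 characters left out ...]
216 161 113  82  90  95  86  84  83  84  84  87  83  84  85  88  87  86  87  83  90  94 | 202 202 199 198 200 199 198 199 198 199 198 199 199 198 198
217 107  80  83  81  70  66  72  69  68  71  70  69  70  70  71  70  67  70  71  72  72 | 198 198 197 197 196 197 196 197 197 197 196 196 197 196 196
-5 tip plane [259.60420482 207.73567893] hole plane [259.62016232 205.4202494 ]
-2.5 tip plane [259.6021466  205.16297209] hole plane [259.61820146 202.90749459]
0 tip plane [259.60008182 202.57659807] hole plane [259.61623453 200.3817814 ]
2.5 tip plane [259.5980105  199.97650519] hole plane [259.61426156 197.84306285]
5 tip plane [259.59593268 197.36264241] hole plane [259.61228256 195.29129258]
```

Emit:
send_rows --increments '[[[0.012,-0.01,0],0],[[0.025,-0.019,0],0],[[0.025,-0.019,0.02],0],[[0.025,-0.019,0.03],0],[[0.025,-0.019,0.03],0]]'

```text
clock: 23.15
tool_pos: [603.1, 142.3, 154.1]
ee_rot: [[0.997, 0.072, -0.001], [0.072, -0.997, -0.0], [-0.001, 0.0, -1.0]]
ft_force: [-0.6, -0.6, -1.3]
opening: 17.8
finger_force: 30.0
```

```bash
cat > tip.py <<'E'
from h import *
np.set_printoptions(precision=1,suppress=True)
s=ctrl.observe();R=np.array(s["ee_rot"]);p=np.array(s["tool_pos"]); print(p,s["ft_force"])
im,d,c=cap("wrist"); u,v=proj(c,[p+R@[0,0,p[2]-75]])[0]; print("hole-plane axis px",u,v); v=int(round(v));u=int(round(u))
D0=np.median(d[v-14:v-10,u-8:u+8])
for r in range(v-10,v+12):
    x=d[r,u-12:u+13]; print(r,''.join('.' if a==0 else 'H' if a>D0+7 else 'P' if a<D0-6 else '-' for a in x),' '.join('%d'%a for a in x[6:18]))
print("col0",u-12)
for x in(-2.5,0,2.5): print(x,proj(c,[p+R@[x,0,75.7]])[0],proj(c,[p+R@[x,0,p[2]-75]])[0])
E
python3 tip.py
```

```text
[603.1 142.3 154.1] [-0.6 -0.6 -1.3]
hole-plane axis px 259.54098995499527 201.57328562655724
192 ------------------------- 256 256 255 255 255 255 255 256 255 255 255 256
193 ------------------------- 256 255 256 258 255 256 255 256 255 255 256 254
194 ------------------------- 256 255 255 256 256 256 255 256 256 255 256 256
195 ------------------------- 256 256 256 256 257 257 257 257 257 258 256 256
196 ------------------------- 256 256 256 257 255 259 256 255 258 256 257 256
197 ------------------------- 258 257 257 257 258 258 258 257 258 258 257 257
198 -----.-----HHHHH--------- 259 258 258 258 258 308 307 307 307 307 259 257
199 ---------HHHHHHHHH------- 256 260 260 304 301 305 303 304 302 302 304 304
200 --------HHHHHHHHHHH.----- 258 260 299 299 299 301 300 299 300 299 300 300
201 -------HHHHHHHHHHHH------ 258 296 296 296 296 295 297 297 297 297 297 295
202 -------HHHHHHHHHHHHH----- 259 273 292 294 293 292 294 292 293 293 293 293
203 -.-----HHHHHPPPHHHHH.---- 261 271 289 289 288 289 244 242 247 289 289 289
204 -------HHHPPPPPPPHHH----- 260 268 274 284 241 242 241 240 240 242 243 275
205 -------HHPPPPPPPPPHH----- 261 265 271 242 240 239 238 238 238 239 240 243
206 -------HPPPPPPPP.PH------ 261 263 243 240 236 236 236 235 234 237 0 240
207 --------PPPPPPPPPPP------ 261 261 239 237 235 233 232 232 233 234 234 237
208 --------PPPPPPPPPPP------ 261 261 237 233 231 230 230 230 230 230 231 235
209 --------PPPPPPPPPPP------ 260 260 233 232 229 227 228 228 228 228 230 231
210 --------PPPPPPPPPPP------ 259 260 230 228 226 226 225 225 225 227 226 229
211 --------PPPPPPPPPPP------ 261 261 228 225 206 204 204 204 204 205 224 227
212 ------PPPPPPPPPPPPPP---.- 205 203 204 203 204 202 203 202 203 203 202 204
213 -----PPPPPPPPPPPPPPPP---- 204 202 202 202 201 201 201 201 202 202 202 202
col0 248
-2.5 [259.5 205.2] [259.5 204.1]
0 [259.5 202.7] [259.5 201.6]
2.5 [259.5 200.1] [259.5 199. ]
```

Hole centre at column 261, pin at column 261, and fore-aft they match too, so I'll lower the pin.

Emit:
send_rows --increments '[[[0,0,0.03],0],[[0,0,0.06],0],[[0,0,0.09],0],[[0,0,0.12],0],[[0,0,0.12],0]]'

```text
clock: 23.7
tool_pos: [602.9, 142.3, 141.8]
ee_rot: [[0.997, 0.072, -0.001], [0.072, -0.997, -0.0], [-0.001, 0.0, -1.0]]
ft_force: [-0.2, 0.8, -0.4]
opening: 17.5
finger_force: 30.0
```

No contact force, so the tip is in the hole.

Emit:
send_rows --increments '[[[0,0,0.04],0],[[0,0,0.08],0],[[0,0,0.12],0],[[0,0,0.16],0],[[0,0,0.2],0],[[0,0,0.2],0]]'

```text
clock: 24.3
tool_pos: [602.9, 142.3, 121.6]
ee_rot: [[0.997, 0.072, -0.001], [0.072, -0.997, -0.0], [-0.001, 0.0, -1.0]]
ft_force: [-0.4, 0.7, -1.4]
opening: 17.9
finger_force: 30.0
```

Emit:
send_rows --increments '[[[0,0,0.04],0],[[0,0,0.08],0],[[0,0,0.12],0],[[0,0,0.16],0],[[0,0,0.17],0],[[0,0,0.18],0],[[0,0,0.18],0]]'

```text
clock: 25.0
tool_pos: [603.3, 142.4, 104.3]
ee_rot: [[0.997, 0.072, -0.0], [0.072, -0.997, -0.0], [-0.0, 0.0, -1.0]]
ft_force: [-1.2, -0.4, -2.1]
opening: 17.5
finger_force: 30.0
```

Emit:
send_rows --increments '[[[0,0,0.01],0],[[0,0,0.02],0],[[0,0,0.025],0],[[0,0,0.025],0]]'

```text
clock: 25.4
tool_pos: [603.3, 142.3, 102.5]
ee_rot: [[0.997, 0.072, 0.0], [0.072, -0.997, 0.0], [0.0, -0.0, -1.0]]
ft_force: [-1.7, -0.6, 4.3]
opening: 17.5
finger_force: 30.0
```

Emit:
send_rows --increments '[[[0,0,0],0],[[0,0,0],0],[[0,0,0],0],[[0,0,0],0]]' --grip -0.1

```text
clock: 25.8
tool_pos: [603.5, 142.4, 101.8]
ee_rot: [[0.997, 0.072, 0.0], [0.072, -0.997, 0.0], [0.0, -0.0, -1.0]]
ft_force: [-0.3, 0.1, 0.7]
opening: 41.7
finger_force: 0.0
```

Emit:
send_rows --increments '[[[0,0,-0.3],0],[[0,0,-0.7],0],[[0,0,-1],0],[[0,0,-1],0],[[0,0,-1],0]]'

```text
clock: 26.3
tool_pos: [603.6, 142.4, 202.3]
ee_rot: [[0.997, 0.072, 0.001], [0.072, -0.997, 0.0], [0.001, -0.0, -1.0]]
ft_force: [-0.7, -0.9, -0.3]
opening: 42.4
finger_force: 0.0
```

```bash
cat > pinz.py <<'E'
from h import *
import sys
np.set_printoptions(precision=2,suppress=True)
x,y=map(float,sys.argv[1:3]); s=ctrl.observe(); R=np.array(s["ee_rot"]); p=np.array(s["tool_pos"]); print("tcp",p,"yaw",np.degrees(np.arctan2(R[1][0],R[0][0])))
im,d,c=cap("wrist"); cv2.imwrite("pics/"+sys.argv[3]+".png",im); W=cloud(d,c); X,Y,Z=W[...,0],W[...,1],W[...,2]; r=np.hypot(X-x,Y-y)
q=W[(Z>100)&(Z<125)&(r<18)]; print("head",cv2.minAreaRect(q[:,:2].astype(np.float32)),np.median(q[:,2]),len(q))
f=W[(r>48)&(r<66)&(Z>84)&(Z<130)&(X>x+20)]; print("ring bow pts",len(f), f.mean(0) if len(f) else "", "yaw",np.degrees(np.arctan2((f.mean(0)-[x,y,0])[1],(f.mean(0)-[x,y,0])[0])) if len(f) else "")
E
python3 pinz.py 603 142.4 p1
```

```text
tcp [603.55 142.43 202.33] yaw 4.116990291448071
head ((601.8660888671875, 141.41555786132812), (17.47103500366211, 17.158226013183594), 4.645257949829102) 109.3574859053611 324
ring bow pts 289 [654.69 144.48  97.5 ] yaw 2.3072209454005064
```

The pin is seated: its head top reads 109 against the 111 expected and the ring yaw is about 4°. Next I'll close the ring with shut fingers, turned so they span deck x.

Emit:
send_rows --increments '[[[0.1,0,0],-0.023],[[0.2,0,0],-0.046],[[0.3,0,0],-0.069],[[0.4,0,0],-0.092],[[0.5,0,0],-0.115],[[0.51,0,0],-0.138],[[0.51,0,0],-0.161],[[0.51,0,0],-0.184],[[0.51,0,0],-0.207],[[0.51,0,0],-0.23]]' --grip -1

```text
clock: 27.35
tool_pos: [653.1, 145.8, 199.7]
ee_rot: [[0.047, 0.999, -0.003], [0.999, -0.047, -0.001], [-0.001, -0.003, -1.0]]
ft_force: [0.3, -0.1, -0.1]
opening: 0.5
finger_force: 0.0
```

Emit:
send_rows --increments '[[[0,0,0.2],-0.02],[[0,0,0.4],-0.02],[[0,0,0.6],-0.02],[[0,0,0.8],-0.02],[[0,0,0.8],-0.02],[[0,0,0.8],-0.02]]'

```text
clock: 27.95
tool_pos: [653.4, 146.0, 120.7]
ee_rot: [[-0.072, 0.997, -0.002], [0.997, 0.072, -0.0], [-0.0, -0.002, -1.0]]
ft_force: [-0.2, -0.8, 0.6]
opening: 0.4
finger_force: 0.0
```

Emit:
send_rows --increments '[[[0,0,0.08],0],[[0,0,0.16],0],[[0,0,0.24],0],[[0,0,0.32],0],[[0,0,0.4],0],[[0,0,0.48],0],[[0,0,0.56],0],[[0,0,0.64],0],[[0,0,0.7],0],[[0,0,0.7],0]]'

```text
clock: 28.95
tool_pos: [639.9, 145.4, 51.1]
ee_rot: [[-0.074, 0.997, -0.027], [0.997, 0.074, -0.007], [-0.005, -0.028, -1.0]]
ft_force: [-27.7, -3.6, 31.4]
opening: 0.3
finger_force: 19.7
```

Emit:
send_rows --increments '[[[0,0,-0.3],0],[[0,0,-0.7],0],[[0,0,-1],0],[[0,0,-1],0],[[0,0,-1],0]]'

```text
clock: 29.45
tool_pos: [654.7, 145.9, 152.1]
ee_rot: [[-0.072, 0.997, 0.002], [0.997, 0.072, 0.0], [-0.0, 0.002, -1.0]]
ft_force: [-0.4, -0.0, -0.9]
opening: 0.9
finger_force: 0.0
```

Run:
```python
from h import *
np.set_printoptions(precision=1,suppress=True)
s=ctrl.observe(); print(s["tool_pos"])
for n in("wrist","scene"):
    im,d,c=cap(n); W=cloud(d,c); X,Y,Z=W[...,0],W[...,1],W[...,2]
    r=np.hypot(X-602.7,Y-142); q=W[(Z>104)&(Z<118)&(r<18)]; print(n,"head",q.mean(0) if len(q) else 0,len(q))
    f=W[(X>625)&(X<680)&(abs(Y-146)<40)&(Z>8)]; print("open-ring pts",len(f), f.mean(0) if len(f) else "")
    f=W[(X>603)&(X<628)&(abs(Y-144)<40)&(Z>8)&(Z<70)]; print("below-tongue pts",len(f),f.min(0) if len(f) else "",f.max(0) if len(f) else "")
    cv2.imwrite(f"pics/r1{n}.png",im)
im=cv2.imread("pics/r1scene.png"); cv2.imwrite("pics/r1c.png",cv2.resize(im[110:290,150:390],(800,600),interpolation=cv2.INTER_CUBIC))
```

```text
[654.7 145.9 152.1]
wrist head [597.9 142.2 109. ] 449
open-ring pts 24728 [651.8 170.1 254.5]
below-tongue pts 91 [603.2 128.6  57.4] [619.1 156.3  70. ]
scene head [598.3 137.8 108.3] 25
open-ring pts 2165 [657.3 122.3 370.5]
below-tongue pts 21 [604.9 125.   56.4] [618.2 152.8  68.5]
```

Run:
```python
from h import *
np.set_printoptions(precision=1,suppress=True)
im,d,c=cap("scene"); cv2.imwrite("pics/r1c.png",cv2.resize(im[100:280,190:430],(800,600),interpolation=cv2.INTER_CUBIC)); W=cloud(d,c); X,Y,Z=W[...,0],W[...,1],W[...,2]
f=W[(X>590)&(X<680)&(abs(Y-146)<45)&(Z>8)&(Z<105)]; print(len(f)); print(f[::4])
```

```text
227
[[602.9 149.1 102.1]
 [592.8 129.7 100.8]
 [603.5 136.5 101.6]
 [594.8 132.9  95.9]
 [605.5 139.9  96.6]
 [606.5 132.4  97.3]
 [600.4 130.6  91.8]
 [596.9 161.9  72.1]
 [604.  131.3  89. ]
 [594.8 128.3  82.6]
 [605.5 135.4  83.3]
 [610.8 151.8  76.1]
 [599.6 133.2  77.9]
 [608.1 144.1  75.3]
 [591.8 115.6  80.8]
 [598.2 129.7  75.3]
 [607.  140.2  73.1]
 [615.3 151.5  70.1]
 [599.8 121.3  77. ]
 [608.6 131.6  74.9]
 [618.2 140.6  73.9]
 [593.1 114.3  74.1]
 [601.9 124.4  72.1]
 [613.8 129.5  74.5]
 [616.7 150.3  63.4]
 [600.  115.7  72.4]
 [608.2 126.9  69.5]
 [617.9 135.7  68.6]
 [593.2 114.9  65.7]
 [601.3 126.4  62.5]
 [614.4 129.4  66.8]
 [593.2 109.2  65.1]
 [591.4 136.8  47.4]
 [609.6 131.7  59. ]
 [590.4 107.9  60.5]
 [591.6 130.6  47.1]
 [599.3 143.3  42.9]
 [593.2 103.8  60.3]
 [592.7 129.2  44.3]
 [601.4 140.2  41.6]
 [592.6 117.3  47.5]
 [596.7 135.7  38. ]
 [590.5 172.4  12.2]
 [600.8 110.6  51.5]
 [600.2 136.7  34.9]
 [593.9 115.9  40.7]
 [595.1 139.2  26.6]
 [592.5 112.4  38. ]
 [596.7 130.5  28.6]
 [595.  108.8  37.3]
 [599.6 126.3  28.4]
 [591.  128.1  18.8]
 [593.2 112.4  25.7]
 [594.1 105.2  26.6]
 [592.9 132.1   8.6]
 [593.3 101.   20.4]
 [592.2 103.1  14.2]]
```

View pics/r1c.png

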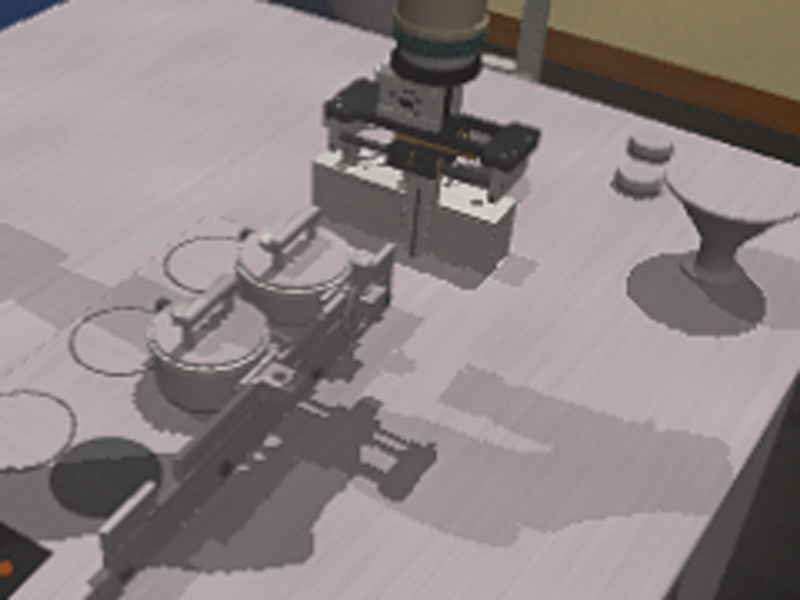

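The ring no longer sticks out behind the rail and the wire now reaches down to z≈27 beside the shank, so it is shut. Next is pin B.

Emit:
send_rows --increments '[[[0.2,-0.1,-0.3],0],[[0.5,-0.25,-0.6],0],[[0.73,-0.37,-0.6],0],[[0.73,-0.37,-0.6],0]]' --grip -0.1

```text
clock: 30.0
tool_pos: [609.2, 221.4, 212.0]
ee_rot: [[-0.079, 0.997, -0.002], [0.997, 0.079, 0.003], [0.003, -0.001, -1.0]]
ft_force: [-0.2, -0.3, -1.4]
opening: 29.0
finger_force: 0.0
```

Emit:
send_rows --increments '[[[0.36,-0.18,0],0],[[0.73,-0.37,0],0],[[0.73,-0.37,0],0]]'

```text
clock: 30.3
tool_pos: [565.3, 292.4, 210.8]
ee_rot: [[-0.081, 0.997, -0.004], [0.997, 0.081, 0.003], [0.004, -0.004, -1.0]]
ft_force: [-0.2, 0.6, 0.7]
opening: 42.1
finger_force: 0.0
```

Emit:
send_rows --increments '[[[0.36,-0.18,0],0.02],[[0.72,-0.37,0],0.04],[[0.72,-0.37,0],0.062],[[0.72,-0.37,0],0.062],[[0.72,-0.37,0],0.062],[[0.72,-0.37,0],0.062]]'

```text
clock: 30.9
tool_pos: [528.9, 353.5, 211.1]
ee_rot: [[0.313, 0.95, -0.0], [0.95, -0.313, -0.002], [-0.002, 0.0, -1.0]]
ft_force: [-0.0, 0.4, 0.9]
opening: 42.5
finger_force: 0.0
```

```bash
python3 pinf.py 528 355.5 w8
```

```text
tcp [528.89 353.52 211.1 ] yaw 71.77424266832008 42.50062751732669
head ((527.1260375976562, 355.7095642089844), (17.01042366027832, 16.678916931152344), 72.03156280517578) 264
contour on z106 ((527.443115234375, 356.4720153808594), (16.9129638671875, 16.418907165527344), 71.78144836425781)
tool frame [  2.53  -2.31 105.1 ] [  1.7   -2.37 105.1 ] px [[259.   192.06]]
```

Emit:
send_rows --increments '[[[0,-0.016,0.3],0],[[0,-0.016,0.6],0],[[0,-0.016,0.9],0],[[0,-0.016,0.9],0],[[0,-0.016,0.9],0]]'

```text
clock: 31.45
tool_pos: [526.7, 355.5, 122.0]
ee_rot: [[0.313, 0.95, -0.0], [0.95, -0.313, -0.0], [-0.0, -0.0, -1.0]]
ft_force: [-0.4, 0.5, 1.4]
opening: 42.5
finger_force: 0.0
```

Emit:
send_rows --increments '[[[0,0,0.12],0],[[0,0,0.23],0],[[0,0,0.23],0],[[0,0,0.23],0]]'

```text
clock: 31.85
tool_pos: [526.3, 356.0, 98.9]
ee_rot: [[0.312, 0.95, -0.0], [0.95, -0.312, -0.0], [-0.0, -0.0, -1.0]]
ft_force: [-0.4, 0.5, -0.3]
opening: 42.2
finger_force: 0.0
```

Emit:
send_rows --increments '[[[0,0,0],0],[[0,0,0],0],[[0,0,0],0],[[0,0,0],0],[[0,0,0],0],[[0,0,0],0]]' --grip -1

```text
clock: 32.45
tool_pos: [526.9, 356.0, 99.3]
ee_rot: [[0.313, 0.95, 0.001], [0.95, -0.313, 0.0], [0.001, 0.001, -1.0]]
ft_force: [1.4, -0.6, 2.5]
opening: 18.1
finger_force: 29.9
```

Emit:
send_rows --increments '[[[0,0,-0.2],0],[[0,0,-0.4],0],[[0,0,-0.6],0],[[0,0,-0.8],0],[[0,0,-1],0],[[0,0,-1],0]]'

```text
clock: 33.05
tool_pos: [527.1, 357.3, 201.2]
ee_rot: [[0.312, 0.95, 0.003], [0.95, -0.312, 0.003], [0.004, 0.002, -1.0]]
ft_force: [-0.3, 0.7, -1.2]
opening: 17.8
finger_force: 29.9
```

Run:
```python
from h import *
np.set_printoptions(precision=1,suppress=True)
s=ctrl.observe(); R=s["ee_rot"]; print(s["tool_pos"],np.degrees(np.arctan2(R[1][0],R[0][0])))
im,d,c=cap("top"); W=cloud(d,c); X,Y,Z=W[...,0],W[...,1],W[...,2]
for nm,zt,x,y in(("pot3",126,526,137.6),("pot2",134,536.9,-18.3)):
    q=W[(abs(Z-zt)<5)&(np.hypot(X-x,Y-y)<48)]; print(nm,cv2.minAreaRect(q[:,:2].astype(np.float32)),len(q))
for nm,x,y in(("pinA@pot3",602,142.5),("pinC",448.4,348.6)):
    q=W[(Z>98)&(Z<118)&(np.hypot(X-x,Y-y)<16)]; print(nm,q.mean(0) if len(q) else 0,len(q))
```

```text
[527.1 357.3 201.2] 71.80819385461581
pot3 ((521.9751586914062, 134.0592803955078), (13.013997077941895, 77.26837158203125), 4.670230865478516) 131
pot2 ((536.6171264648438, -17.5340576171875), (14.829041481018066, 73.76729583740234), 4.628175258636475) 142
pinA@pot3 [597.6 139.2 110. ] 44
pinC 0 0
```

Emit:
send_rows --increments '[[[-0.2,0.1,-0.2],0],[[-0.5,0.28,-0.2],0],[[-0.82,0.46,-0.2],0],[[-0.82,0.46,-0.2],0]]'

```text
clock: 33.5
tool_pos: [545.6, 255.7, 216.8]
ee_rot: [[0.32, 0.947, -0.002], [0.947, -0.32, -0.007], [-0.007, 0.0, -1.0]]
ft_force: [-0.1, -0.4, -1.3]
opening: 17.9
finger_force: 29.9
```

Emit:
send_rows --increments '[[[-0.3,0.17,0],0],[[-0.6,0.34,0],0],[[-0.82,0.46,0],0],[[-0.82,0.46,0],0]]'

```text
clock: 33.9
tool_pos: [562.6, 166.2, 217.0]
ee_rot: [[0.318, 0.948, -0.003], [0.948, -0.318, -0.004], [-0.005, -0.001, -1.0]]
ft_force: [0.1, -0.3, -0.9]
opening: 17.7
finger_force: 29.9
```

Emit:
send_rows --increments '[[[-0.3,0.17,0],0],[[-0.6,0.34,0],0],[[-0.82,0.46,0],0],[[-0.82,0.46,0],0]]'

```text
clock: 34.3
tool_pos: [580.5, 75.1, 217.3]
ee_rot: [[0.318, 0.948, -0.002], [0.948, -0.318, -0.003], [-0.003, -0.001, -1.0]]
ft_force: [-0.3, -0.6, -0.5]
opening: 17.7
finger_force: 29.9
```

Emit:
send_rows --increments '[[[-0.2,0.1,0],0.022],[[-0.4,0.2,0],0.044],[[-0.6,0.3,0],0.066],[[-0.83,0.45,0],0.088],[[-0.83,0.45,0.05],0.11],[[-0.83,0.45,0.1],0.132],[[-0.83,0.45,0.2],0.154],[[-0.83,0.45,0.2],0.176],[[-0.83,0.45,0.2],0.188],[[-0.83,0.45,0.2],0.188]]'

```text
clock: 35.3
tool_pos: [596.9, -11.0, 197.8]
ee_rot: [[0.997, 0.074, -0.002], [0.074, -0.997, 0.001], [-0.002, -0.001, -1.0]]
ft_force: [0.0, -0.0, -0.9]
opening: 17.5
finger_force: 29.9
```

Run:
```python
from h import *
np.set_printoptions(precision=2,suppress=True)
s=ctrl.observe(); R=np.array(s["ee_rot"]); p=np.array(s["tool_pos"]); print(p,np.degrees(np.arctan2(R[1][0],R[0][0])))
im,d,c=cap("wrist"); W=cloud(d,c); X,Y,Z=W[...,0],W[...,1],W[...,2]; cv2.imwrite("pics/w9.png",im)
hx,hy=612.8,-11.8; u,v=np.round(proj(c,[[hx,hy,75]])[0]).astype(int); print("pred",u,v)
D=d[v,u-12]
for r in range(v-12,v+13): print(r,''.join('.' if a==0 else 'H' if a>D+8 else 'P' if a<D-8 else '-' for a in d[r,u-22:u+23]))
print("col0",u-22)
```

```text
[596.87 -11.02 197.82] 4.266767645649554
pred 262 175
163 HHHHHHHHH---------------------------HHHHHHHHH
164 HHHHHHHHH---------------------------HHHHHH.HH
165 HHHHHHHHH---------------------------HHHHHHHHH
166 HHHHHHHHH---------------------------HHHHHHHHH
167 HHHHHHHHH---------------------------HHHHHHHHH
168 HHHHHHHHH---------------------------HHHHHHHHH
169 HHHHHHHHH---------------------------HHHHHHHHH
170 HHHHHHHHH---------------------------HHHHHHHHH
171 HHHHHHHHH------------HHH------------HHHHHHHHH
172 HHHHHHHHH----------HHHHHHH---------HHHHHHHHHH
173 HHHHHHHHH---------HHHHHHHHH--------HH.HHHHHHH
174 HHHHHHHHH--------HHHHHHHHHHH-------HHHHHHHHHH
175 HHHHHHHHH--------HHHHHHHHHHH-------HHHHHHHHHH
176 HHHHHHHHH--------HHHHHHHHHHH-------HHHHHHHHHH
177 HHHHHHHHH--------HHHHHHHHHHH-------HHHHHHHHHH
178 HHHHHHHHH--------HHHHHHHHHH--------HHHHHHHHHH
179 HHHHHHHHH---------HHHHHHHHH--------HHHHHHHHHH
180 HHHHHHHHH----------HHHHHHH---------HHHHHHHHHH
181 HHHHHHHHH------------H-H-----------HHHHHHHHHH
182 HHHHHHHHH--------------------------HHHHHHHHHH
183 -H-----HH--------------------------HH-H--H---
184 -------HH--------------------------HH--------
185 -------HH--------------------------HH--------
186 -------HH--------------------------HH--------
187 -------HH--------------------------HH--------
col0 240
```

```bash
python3 hp.py 262 176 75
```

```text
[612.09 -12.62  75.  ] tool [ 15.1    2.51 123.03]
```

Emit:
send_rows --increments '[[[0.08,0.01,0.1],0],[[0.173,0.017,0.2],0],[[0.173,0.017,0.3],0],[[0.173,0.017,0.4],0],[[0.173,0.017,0.4],0],[[0.173,0.017,0.4],0],[[0.173,0.017,0.4],0]]'

```text
clock: 36.05
tool_pos: [615.0, -14.2, 159.3]
ee_rot: [[0.997, 0.072, 0.001], [0.072, -0.997, 0.0], [0.001, 0.0, -1.0]]
ft_force: [-0.2, -0.3, -1.3]
opening: 18.0
finger_force: 29.9
```

```bash
python3 tip.py
```

```text
[615.  -14.2 159.3] [-0.2 -0.3 -1.3]
hole-plane axis px 259.61325826733656 199.96467340349952
190 ------------------------H 260 261 260 261 260 261 260 261 260 260 261 260
191 ------------------------H 261 261 261 261 260 261 260 260 260 260 261 260
192 ------------------------H 261 260 261 260 261 261 260 261 261 261 261 262
193 ------------------------H 262 261 261 261 261 261 262 261 262 262 261 261
194 ------------------------H 261 262 261 261 261 262 261 262 262 261 261 262
195 ------------------------H 262 262 262 261 263 262 263 262 262 261 262 262
196 ------------------------H 262 261 262 264 263 263 263 262 262 262 263 261
197 --------HHH-------------H 264 266 314 315 315 265 263 263 263 262 263 261
198 ------HHHHHHHH----------H 310 311 311 311 310 311 311 311 262 264 263 262
199 -----HHHHHHHHHH---------H 309 307 306 308 307 306 305 307 306 263 263 263
200 ----HHHHHHHHHHH---------H 304 304 303 303 304 304 304 302 304 265 263 263
201 ----HHHHHHHHHHHH--------H 299 300 300 300 299 300 299 301 300 299 265 265
202 ---HHHHHHHHHHPPH--------H 296 296 295 296 297 296 295 246 249 277 264 265
203 ---HHHHHHHHPPPPPP-------H 292 293 293 292 294 244 242 242 242 242 245 264
204 ---HHHHHHHPPPPPPPP------H 280 290 290 289 244 241 240 238 241 239 240 244
205 ----HHHHHPPPPPPPPPP-----H 277 278 278 242 238 237 237 235 236 238 237 241
206 ----HHHHPPPPPPPPPPP-----H 275 276 246 239 236 234 234 234 234 233 235 238
207 -----HHHPPPPPPPPPPP-----H 271 272 241 236 233 231 231 231 231 232 233 235
208 ------HHPPPPPPPPPPP-----H 267 269 237 233 230 230 229 228 229 229 230 232
209 ------HHPPPPPPPPPPP-----H 267 267 235 231 227 228 225 207 225 228 227 229
210 -----HHHPPPPPPPPPPP---H-H 267 267 231 208 205 205 203 204 204 205 207 207
211 -H----PPPPPPPPPPPPPPP---H 206 205 205 204 204 203 203 203 203 203 204 204
col0 248
-2.5 [259.6 205.2] [259.6 202.5]
0 [259.6 202.7] [259.6 200. ]
2.5 [259.6 200.1] [259.6 197.4]
```

Emit:
send_rows --increments '[[[-0.006,-0.018,0],0],[[-0.013,-0.036,0],0],[[-0.013,-0.036,0.02],0],[[-0.013,-0.036,0.05],0],[[-0.013,-0.036,0.05],0]]'

```text
clock: 36.6
tool_pos: [612.8, -10.7, 153.4]
ee_rot: [[0.997, 0.072, -0.001], [0.072, -0.997, -0.0], [-0.001, 0.0, -1.0]]
ft_force: [-0.8, -0.7, -1.9]
opening: 18.0
finger_force: 29.9
```

```bash
python3 tip.py | cut -c1-30
```

```text
[612.8 -10.7 153.4] [-0.8 -0.7
hole-plane axis px 259.5897348
192 ------------------------- 
193 ------------------------- 
194 ------------------------- 
195 ----------------.-------- 
196 ------------------------- 
197 -----------HHH.H--------- 
198 ---------HHHHHHHHH------- 
199 --------HHHHHHHHHHH------ 
200 --------HHHHHHHHHHH------ 
201 -------HHHHHHHHHHHHH----- 
202 -------HHHHHHP-HHHHH----- 
203 -------HHHHPPPPPPHHH----- 
204 --.----HHHPPPPPPPPHH----- 
205 --------HPPPPPPPPPP------ 
206 --------PPPPPPPPPPP------ 
207 --------PPPPPPPPPPP------ 
208 --------PPPPPPPPPPP------ 
209 --------PPPPPPPPPPP------ 
210 --------PPPPPPPPPPP------ 
211 ------PPPPPPPPPPPPPPP---- 
212 -----PPPPPPPPP.PPPPPPP--- 
213 ----PPPPPPPPPPPPPPPPPPP-H 
col0 248
-2.5 [259.6 205.2] [259.6 204.
0 [259.6 202.6] [259.6 201.8]
2.5 [259.6 200. ] [259.6 199.2
```

Emit:
send_rows --increments '[[[0.003,0,0.03],0],[[0.003,0,0.06],0],[[0.003,0,0.09],0],[[0.003,0,0.12],0],[[0.003,0,0.12],0]]'

```text
clock: 37.15
tool_pos: [613.1, -10.6, 141.3]
ee_rot: [[0.997, 0.072, -0.001], [0.072, -0.997, -0.0], [-0.001, -0.0, -1.0]]
ft_force: [0.7, 0.7, -0.9]
opening: 17.6
finger_force: 29.9
```

Emit:
send_rows --increments '[[[0,0,0.04],0],[[0,0,0.08],0],[[0,0,0.12],0],[[0,0,0.16],0],[[0,0,0.2],0],[[0,0,0.2],0]]'

```text
clock: 37.75
tool_pos: [613.0, -10.6, 121.2]
ee_rot: [[0.997, 0.072, -0.001], [0.072, -0.997, -0.0], [-0.001, -0.0, -1.0]]
ft_force: [0.4, -0.9, -0.5]
opening: 18.0
finger_force: 29.9
```

Emit:
send_rows --increments '[[[0,0,0.04],0],[[0,0,0.08],0],[[0,0,0.12],0],[[0,0,0.14],0],[[0,0,0.16],0],[[0,0,0.17],0],[[0,0,0.17],0]]'

```text
clock: 38.45
tool_pos: [613.5, -10.7, 104.8]
ee_rot: [[0.997, 0.072, -0.0], [0.072, -0.997, -0.0], [-0.0, 0.0, -1.0]]
ft_force: [0.3, 0.7, -1.9]
opening: 17.8
finger_force: 29.9
```

Emit:
send_rows --increments '[[[0,0,0.01],0],[[0,0,0.02],0],[[0,0,0.025],0],[[0,0,0.025],0]]'

```text
clock: 38.85
tool_pos: [613.8, -10.7, 104.1]
ee_rot: [[0.997, 0.072, 0.001], [0.072, -0.997, -0.0], [0.001, 0.0, -1.0]]
ft_force: [-3.9, -0.0, 10.3]
opening: 18.1
finger_force: 30.0
```

Emit:
send_rows --increments '[[[0,0,0],0],[[0,0,0],0],[[0,0,0],0],[[0,0,0],0]]' --grip -0.1

```text
clock: 39.25
tool_pos: [613.5, -10.6, 102.2]
ee_rot: [[0.997, 0.072, -0.0], [0.072, -0.997, 0.0], [-0.0, -0.0, -1.0]]
ft_force: [0.1, -0.4, -0.9]
opening: 41.8
finger_force: 0.0
```

Emit:
send_rows --increments '[[[0,0,-0.3],0],[[0,0,-0.7],0],[[0,0,-1],0],[[0,0,-1],0],[[0,0,-1],0]]'

```text
clock: 39.75
tool_pos: [613.6, -10.6, 202.7]
ee_rot: [[0.997, 0.072, 0.001], [0.072, -0.997, 0.0], [0.001, 0.0, -1.0]]
ft_force: [-0.1, 0.4, -0.5]
opening: 42.3
finger_force: 0.0
```

```bash
python3 pinz.py 613 -11 p2
```

```text
tcp [613.63 -10.6  202.74] yaw 4.12028747445503
head ((612.6321411132812, -11.522865295410156), (17.751285552978516, 16.965103149414062), 4.511162281036377) 109.34076500505577 320
ring bow pts 314 [665.14  -8.84  97.24] yaw 2.3722108467096956
```

Pin B is seated to the same height. Now I'll close its ring with the fingers square, following the bow's arc.

Emit:
send_rows --increments '[[[0.2,0,0],0],[[0.4,0,0],0],[[0.56,0,0],0],[[0.56,0,0],0],[[0.56,0,0],0],[[0.56,0,0],0]]' --grip -1

```text
clock: 40.4
tool_pos: [667.9, -6.8, 201.5]
ee_rot: [[0.997, 0.072, -0.002], [0.072, -0.997, -0.0], [-0.002, -0.0, -1.0]]
ft_force: [0.2, 0.4, -0.4]
opening: 0.7
finger_force: 0.0
```

Emit:
send_rows --increments '[[[0,0,0.3],0],[[0,0,0.6],0],[[0,0,0.9],0],[[0,0,0.9],0],[[0,0,0.9],0]]'

```text
clock: 40.9
tool_pos: [668.9, -6.7, 112.8]
ee_rot: [[0.997, 0.072, -0.001], [0.072, -0.997, -0.0], [-0.001, 0.0, -1.0]]
ft_force: [0.5, -0.5, 0.2]
opening: 0.9
finger_force: 0.0
```

Emit:
send_rows --increments '[[[0,0,0.08],0],[[0,0,0.16],0],[[-0.01,0,0.24],0],[[-0.02,0,0.34],0],[[-0.05,0,0.42],0],[[-0.08,0,0.48],0],[[-0.1,0,0.53],0],[[-0.12,0,0.56],0],[[-0.13,0,0.58],0],[[-0.13,0,0.58],0]]'

```text
clock: 41.9
tool_pos: [656.3, -7.5, 54.3]
ee_rot: [[0.997, 0.072, -0.0], [0.072, -0.997, 0.0], [-0.0, -0.0, -1.0]]
ft_force: [0.6, -0.3, -1.0]
opening: 0.5
finger_force: 0.0
```

```bash
cat > ring.py <<'E'
from h import *
np.set_printoptions(precision=1,suppress=True)
s=ctrl.observe(); print(s["tool_pos"],s["ft_force"])
im,d,c=cap("scene"); cv2.imwrite("pics/r2c.png",cv2.resize(im[100:280,190:430],(800,600),interpolation=cv2.INTER_CUBIC)); W=cloud(d,c); X,Y,Z=W[...,0],W[...,1],W[...,2]
for x,y in((602,142),(613,-11)):
    f=W[(X>x-13)&(X<x+85)&(abs(Y-y-2)<36)&(Z>8)&(Z<72)]; a=f-[x,y,0]; lo=a[(a[:,0]>-8)&(a[:,0]<12)]
    print("pts beyond tongue",(a[:,0]>24).sum(), a[a[:,0]>24][::6], "| hanging pts",len(lo),"zmin",lo[:,2].min() if len(lo) else 0)
E
python3 ring.py
```

```text
[656.3  -7.5  54.3] [ 0.6 -0.3 -1. ]
pts beyond tongue 0 [] | hanging pts 4 zmin 66.17462955275816
pts beyond tongue 56 [[ 49.6  12.1  71.4]
 [ 37.5 -11.2  69.6]
 [ 50.    6.9  63.5]
 [ 45.9  -7.9  68. ]
 [ 37.5 -10.7  61.4]
 [ 50.2   1.7  59.5]
 [ 43.7  -9.3  59.9]
 [ 37.8 -10.8  53.7]
 [ 48.5   5.1  48.1]
 [ 50.3   2.6  46.9]] | hanging pts 52 zmin 22.531672263117297
```

The push force is gone and pin B's wire now hangs down to z≈22, so that ring has snapped shut. I'll lift, check everything, and go to the switch.

Emit:
send_rows --increments '[[[0.02,0,-0.3],0],[[0.02,0,-0.7],0],[[0.02,0,-1],0],[[0.02,0,-1],0]]'

```text
clock: 42.35
tool_pos: [662.2, -7.4, 159.8]
ee_rot: [[0.997, 0.072, 0.01], [0.072, -0.997, 0.0], [0.01, 0.001, -1.0]]
ft_force: [0.1, -0.0, -0.1]
opening: 0.9
finger_force: 0.0
```

Emit:
send_rows --increments '[[[0,0,-0.3],0],[[0,0,-0.7],0],[[0,0,-0.7],0]]'

```text
clock: 42.65
tool_pos: [661.9, -7.3, 229.6]
ee_rot: [[0.997, 0.072, 0.01], [0.072, -0.997, 0.0], [0.01, 0.0, -1.0]]
ft_force: [0.6, -0.9, 0.8]
opening: 0.8
finger_force: 0.0
```

Emit:
send_rows --increments '[[[-0.2,0.3,0],0],[[-0.45,0.6,0],0],[[-0.7,0.93,0],0],[[-0.7,0.93,0],0]]'

```text
clock: 43.05
tool_pos: [591.4, -112.5, 223.7]
ee_rot: [[0.998, 0.063, -0.004], [0.063, -0.998, -0.004], [-0.004, 0.004, -1.0]]
ft_force: [0.4, -1.4, 0.3]
opening: 0.5
finger_force: 0.0
```

Emit:
send_rows --increments '[[[-0.2,0.3,0],0],[[-0.45,0.6,0],0],[[-0.7,0.93,0],0],[[-0.7,0.93,0],0]]'

```text
clock: 43.45
tool_pos: [528.2, -209.2, 223.8]
ee_rot: [[0.998, 0.063, -0.003], [0.063, -0.998, -0.003], [-0.003, 0.003, -1.0]]
ft_force: [-0.2, -0.3, -0.2]
opening: 0.4
finger_force: 0.0
```

Emit:
send_rows --increments '[[[-0.2,0.3,0],0],[[-0.45,0.6,0],0],[[-0.7,0.93,0],0],[[-0.7,0.93,0],0],[[-0.7,0.93,0],0],[[-0.7,0.93,0],0]]' --grip -0.1

```text
clock: 44.05
tool_pos: [470.3, -298.9, 224.1]
ee_rot: [[0.997, 0.074, 0.001], [0.074, -0.997, 0.001], [0.001, -0.001, -1.0]]
ft_force: [-0.1, 0.6, 0.2]
opening: 41.5
finger_force: 0.0
```

```bash
python3 ring.py
python3 - <<'E'
from h import *
np.set_printoptions(precision=1,suppress=True)
im,d,c=cap("top"); W=cloud(d,c); X,Y,Z=W[...,0],W[...,1],W[...,2]
for nm,zt,x,y in(("pot3",126,526,137.6),("pot2",134,536.9,-18.3)):
    q=W[(abs(Z-zt)<5)&(np.hypot(X-x,Y-y)<48)]; print(nm,cv2.minAreaRect(q[:,:2].astype(np.float32)),len(q))
for nm,x,y in(("pinA@pot3",602,142.5),("pinB@pot2",613,-11),("pinC",448.4,348.6)):
    q=W[(Z>98)&(Z<118)&(np.hypot(X-x,Y-y)<16)]; print(nm,q.mean(0) if len(q) else 0,len(q))
    f=W[(X>x+28)&(X<x+75)&(abs(Y-y-4)<40)&(Z>12)&(Z<110)]; print("   ring sticking out pts",len(f))
im,d,c=cap("wrist"); W=cloud(d,c); X,Y,Z=W[...,0],W[...,1],W[...,2]
s=ctrl.observe(); R=np.array(s["ee_rot"]); p=np.array(s["tool_pos"]); print(p,s["joint_positions"])
q=W[(Z>60)&(Z<100)&(abs(Y+308)<60)&(abs(X-455)<60)]; print("switch",len(q),np.percentile(q[:,2],[5,50,90]) if len(q) else 0)
t=np.percentile(q[:,2],90); q=q[q[:,2]>t-6]; r=cv2.minAreaRect(q[:,:2].astype(np.float32)); print(r,np.median(q[:,2]),"tool",R.T@(np.array([*r[0],t])-p))
E
```

```text
[ 470.3 -298.9  224.1] [-0.1  0.6  0.2]
pts beyond tongue 0 [] | hanging pts 57 zmin 21.059494369769297
pts beyond tongue 0 [] | hanging pts 62 zmin 8.436912848064583
pot3 ((521.9684448242188, 133.99549865722656), (12.51422119140625, 77.1765365600586), 4.538864612579346) 127
pot2 ((536.4437866210938, -17.566246032714844), (15.077802658081055, 73.83995819091797), 3.786520004272461) 128
pinA@pot3 [597.6 139.3 109.3] 45
   ring sticking out pts 0
pinB@pot2 [612.4 -12.9 109.1] 42
   ring sticking out pts 0
pinC [448.5 348.5 105.9] 44
   ring sticking out pts 395
[ 470.1 -299.1  224.3] [ 0.5  0.5 -0.   1.8  0.   0.9 -1. ]
switch 426 [70.9 77.8 78.9]
((464.70843505859375, -306.0908203125), (40.78797912597656, 13.125391006469727), 4.276974201202393) 77.87908432325058 tool [ -5.9   6.6 145.3]
```

View pics/r2c.png

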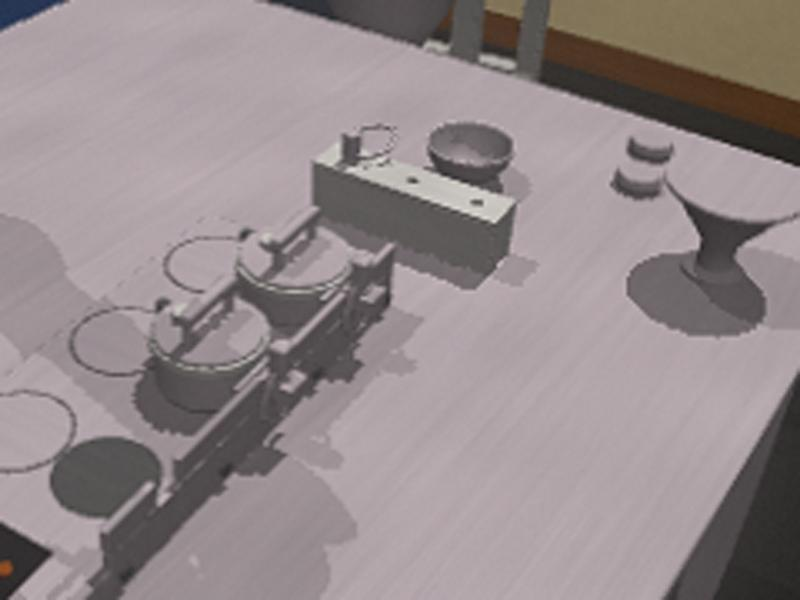

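Both rings hang straight down behind the rail, near (365,300) and (283,390), and the spare pin stands in the holder. Now the switch.

Emit:
send_rows --increments '[[[-0.065,0.07,0.3],0],[[-0.065,0.07,0.7],0],[[-0.065,0.07,1],0],[[-0.065,0.07,1],0],[[-0.065,0.07,1],0]]'

```text
clock: 44.7
tool_pos: [463.7, -307.6, 124.6]
ee_rot: [[0.997, 0.073, -0.0], [0.073, -0.997, 0.0], [-0.0, -0.0, -1.0]]
ft_force: [0.2, -0.6, 0.7]
opening: 42.2
finger_force: 0.0
```

Emit:
send_rows --increments '[[[0,0,0.2],0],[[0,0,0.4],0],[[0,0,0.59],0],[[0,0,0.59],0],[[0,0,0.59],0]]'

```text
clock: 45.2
tool_pos: [464.3, -308.6, 67.0]
ee_rot: [[0.997, 0.072, 0.002], [0.072, -0.997, -0.001], [0.002, 0.001, -1.0]]
ft_force: [0.7, -0.0, 0.1]
opening: 42.5
finger_force: 0.0
```

Emit:
send_rows --increments '[[[0,0,0],0],[[0,0,0],0],[[0,0,0],0],[[0,0,0],0],[[0,0,0],0],[[0,0,0],0]]' --grip -1

```text
clock: 45.8
tool_pos: [463.1, -305.2, 66.0]
ee_rot: [[0.997, 0.073, -0.001], [0.073, -0.997, 0.004], [-0.001, -0.004, -1.0]]
ft_force: [-0.8, 6.4, 6.2]
opening: 13.9
finger_force: 30.0
```

Emit:
send_rows --increments '[[[0,-0.034,0],0.01],[[0,-0.034,0],0.03],[[0,-0.034,0],0.05],[[0,-0.034,0],0.07],[[0,-0.034,0],0.09],[[0,-0.034,0],0.11],[[0,-0.034,0],0.13],[[0,-0.034,0],0.13]]'

```text
clock: 46.6
tool_pos: [463.7, -303.2, 66.0]
ee_rot: [[0.735, -0.678, 0.001], [-0.678, -0.735, 0.002], [-0.0, -0.002, -1.0]]
ft_force: [1.1, 4.4, 5.0]
opening: 13.9
finger_force: 30.0
```

Emit:
send_rows --increments '[[[0,0,0],0.02],[[0,0,0],0.04],[[0,0,0],0.06],[[0,0,0],0.08],[[0,0,0],0.1],[[0,0,0],0.115],[[0,0,0],0.122],[[0,0,0],0.122]]'

```text
clock: 47.4
tool_pos: [465.4, -302.4, 66.0]
ee_rot: [[0.063, -0.998, 0.003], [-0.998, -0.063, 0.003], [-0.002, -0.003, -1.0]]
ft_force: [2.8, 5.0, 4.7]
opening: 13.6
finger_force: 30.0
```

Emit:
send_rows --increments '[[[0,0,0],0.006],[[0,0,0],0.006],[[0,0,0],0.006],[[0,0,0],0.006]]'

```text
clock: 47.8
tool_pos: [465.4, -302.4, 66.0]
ee_rot: [[0.028, -1.0, 0.003], [-1.0, -0.028, 0.003], [-0.002, -0.003, -1.0]]
ft_force: [3.7, 4.7, 2.7]
opening: 14.0
finger_force: 30.8
```

Emit:
send_rows --increments '[[[0,0,0],0],[[0,0,0],0],[[0,0,0],0],[[0,0,0],0],[[0,0,0],0]]' --grip -0.1

```text
clock: 48.3
tool_pos: [462.4, -305.1, 65.3]
ee_rot: [[0.021, -1.0, -0.0], [-1.0, -0.021, -0.0], [0.0, 0.0, -1.0]]
ft_force: [0.5, -0.0, 0.0]
opening: 42.5
finger_force: 0.0
```

Emit:
send_rows --increments '[[[0,0,-0.2],0],[[0,0,-0.6],0],[[0,0,-1],0],[[0,0,-1],0],[[0,0,-1],0]]'

```text
clock: 48.8
tool_pos: [463.1, -304.9, 166.0]
ee_rot: [[0.022, -1.0, 0.002], [-1.0, -0.022, -0.001], [0.001, -0.002, -1.0]]
ft_force: [0.0, 0.6, -0.5]
opening: 42.3
finger_force: 0.0
```

Emit:
send_rows --increments '[[[0,0,-0.3],0],[[0,0,-0.6],0],[[0,0,-0.6],0],[[0,0,-0.6],0]]'

```text
clock: 49.2
tool_pos: [462.3, -304.2, 224.3]
ee_rot: [[0.022, -1.0, -0.001], [-1.0, -0.022, 0.001], [-0.001, 0.001, -1.0]]
ft_force: [-1.0, 0.1, 0.1]
opening: 42.4
finger_force: 0.0
```

```bash
python3 - <<'E'
from h import *
np.set_printoptions(precision=1,suppress=True)
im,d,c=cap("wrist"); W=cloud(d,c); X,Y,Z=W[...,0],W[...,1],W[...,2]
q=W[(Z>73)&(Z<86)&(abs(Y+305)<45)&(abs(X-464)<45)]; print("switch",cv2.minAreaRect(q[:,:2].astype(np.float32)),len(q))
l=cv2.fitLine(q[:,:2].astype(np.float32),cv2.DIST_L2,0,.01,.01).ravel(); print("bar dir yaw",np.degrees(np.arctan2(l[1],l[0])))
im,d,c=cap("top"); W=cloud(d,c); X,Y,Z=W[...,0],W[...,1],W[...,2]; cv2.imwrite("pics/end.png",cv2.resize(im,(800,600)))
for nm,zt,x,y in(("pot3",126,526,137.6),("pot2",134,536.9,-18.3)):
    q=W[(abs(Z-zt)<5)&(np.hypot(X-x,Y-y)<48)]; print(nm,cv2.minAreaRect(q[:,:2].astype(np.float32)),len(q))
for nm,x,y in(("pinA@pot3",600,140.5),("pinB@pot2",613,-11),("pinC",448.4,348.6)):
    q=W[(Z>98)&(Z<118)&(np.hypot(X-x,Y-y)<16)]; print(nm,q.mean(0) if len(q) else 0,len(q))
    f=W[(X>x+28)&(X<x+75)&(abs(Y-y-4)<40)&(Z>12)&(Z<110)]; print("   ring out pts",len(f))
print(ctrl.observe()["clock"],ctrl.observe()["ft_force"])
E
python3 ring.py
```

```text
switch ((463.9122314453125, -305.9378356933594), (13.896087646484375, 41.01237106323242), 3.943167209625244) 404
bar dir yaw -85.778946
pot3 ((521.8336791992188, 134.0141143798828), (12.880598068237305, 76.9013900756836), 4.263255596160889) 123
pot2 ((536.796142578125, -17.495059967041016), (15.001729011535645, 73.74800872802734), 3.4349026679992676) 136
pinA@pot3 [597.4 139.1 109.5] 46
   ring out pts 0
pinB@pot2 [612.8 -13.1 109. ] 42
   ring out pts 0
pinC [448.6 349.1 105.3] 44
   ring out pts 390
49.3 [ 0.8 -0.3 -0.6]
[ 461.8 -303.9  223.6] [ 0.8 -0.3 -0.6]
pts beyond tongue 0 [] | hanging pts 55 zmin 24.984794520975985
pts beyond tongue 0 [] | hanging pts 59 zmin 11.799848588991617
```

```bash
python3 -c "
from bench import ctrl
print(ctrl.job_done())"
```

```text
the job is handed in; nothing more can be done
None
```

I handed the job in at about 49 s: both pots present (pot2, pot3) measured home with pins seated and rings shut, the switch at full on and the spare pin in its holder; no verdict was returned.

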